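# Load the block incubator and set its press-to-turn ring

### The arm

A 6-joint arm with a two-finger parallel gripper is mounted at the origin on a cart in front of the work surface, level with it; the furniture and walls round the work are solid. World frame = base frame: x ahead of the robot, y to its left, z up, the work surface at z = 0. Lengths are in m, angles in rad, forces in N, time in s.
With the tool pointing down it reaches from about 0.225 to 0.875 m from the base axis. Payload 3.4 kg.
Tool frame: the origin (TCP) lies between the finger pads; the fingertips stand 11 mm ahead of it and the grasp point (between the pads) lies 8 mm behind it (tips_ahead is the distance from the TCP to the fingertips, in m); z points along the fingers, x is the direction in which the jaws open and shut, and the axes are right-handed (so a half turn about z gives the same grasp; the last joint's range is limited). The gripper opens to 85 mm and grips with 20 to 120 N. Pads are 22 mm wide; open, the fingers measure 114 mm over their backs; the gripper's body (76 mm by 85 mm) begins 54 mm behind the grasp point. The pads swing forward as they close: fully open they stand 13 mm farther back than shut.
Start: joints at [1.045, 0.276, 1.505, -0, 1.361, -0.121], TCP at [0.226, 0.529, 0.242] pointing down, gripper open.
Joint ranges: [-2.89, 2.89], [-0.75, 2.08], [0.22, 2.7], [-1.18, 4.32], [0.11, 2.71], [-2.7, 2.7]. Speed limits (rad/s): [2.57, 2.57, 3.14, 3.14, 3.14, 3.14].

### API

Orientations are given as a unit quaternion [w, x, y, z].
In Python, from rig import get_state, get_image, sign_off, masks_of, tips_ahead gives the robot as it stands.
- The arm moves only by the tool play_rows, never from a script. Its argument "series" is a list of rows, each an object of numbers: "fingers": the closure, from -1 (fully open) to 1 (shut); "dx", "dy", "dz": the shift along the world's x, y, z in mm; "turn": the turn about the world's z in rad. A call has 1 to 20 rows; each row shifts and turns the pose as measured when the row begins; what a row does not reach is not made up. A row lasts 1/12 s, in which the tool goes at most 41.7 mm and 7.16 degrees, less where a joint would pass 70% of its speed; a pose out of reach is approached as far as the arm can. A call with a gripper value outside its range is refused whole. The fingers move at their own pace and stop on an object; "squeeze" is the grip in N (left out, the last holds). Time passes only in rows, so rows that do not move let the fingers close. It gives the time, the measured TCP pose, the force and the opening at its end, in the units of the state.
- get_state(): the state, without advancing time (a new reading comes with each control period).
- get_image(name): name is "scene" or "top" or "wrist"; returns a dict with "pixels" (420x560x3 uint8, red, green, blue), "vfov" (degrees; the focal length in pixels is half the picture's height over the tangent of half this angle, whatever the lens; pixels are square), "cx", "cy" (the principal point, pixels), "rvec" (rotation vector, rad) and "tvec" (3), from world to camera coordinates, as OpenCV has them; the wrist camera has in their place "hand_eye" (4x4, takes a point from camera to tool coordinates, whose origin is the TCP and whose axes are the tool frame's). Camera axes: x right, y down, z forward; pixel columns grow to the right and rows downward; lengths in m; the calibration is good to about 2 mm. A picture is of the moment at which its call begins: read the wrist's pose just before it. There is no depth.
- sign_off(): hands the job in, once; it reports no verdict.
Trained networks look in a picture, given as the dict that the camera call returned (one of the last four; its "shot" number tells which), for a name from the list of things; names that differ only in an ending like _2 or _b are one class to them, and where a whole thing is asked for, a point or a joint stands for the part that bears it (a point fixed in the world has none). Each returns a list of dicts, best first, with "p" (0 to 1); they miss things now and then, are a little off and sometimes report something else, mostly with a low value. They report only what shows in the picture. A call takes as long as a camera call. They do not tell look-alikes from the thing itself.
- masks_of(picture, label): "region" (420x560 bool, what is visible of it) and "xy" ([column, row] in pixels, amid what is visible of it).
The state is a dict: "clock": time; "qpos": joint angles; "qd": joint speeds; "effort": joint torques, N m; "position": TCP position; "ee_rot": TCP orientation; "contact_force": force on the tool from outside, world axes, zero at the start; "moment": the same for the moment, N m; "width": finger opening in m.
Only numpy, scipy, OpenCV 4.12 (cv2) and the standard library are available. Lean on these libraries where they do the work, as an engineer would, in place of code of your own. Each camera call takes 0.05 s, during which the arm holds its last target. There are 200 camera calls.

### The job

Start an incubation: while the block is still idle, stand the lone glass vial from the worktop upright and all the way down in the empty well of the white block incubator. Then set the temperature with the outer ring of its two-part control: push the ring gently down just far enough to free it, turn it clockwise until its pointer is at the small steel rider on the scale, and let it spring fully back up so that it locks at the click nearest the rider. Do not force the ring, neither against its lock nor hard against its bottom stop; leave the inner knob (the over-temperature limit), the rider and everything else as they are.

Things in the scene. Friction and masses are not known exactly. Their poses are not given: they have to be found in the camera images.
- incubator: white and grey block incubator, 216 x 216 mm, fixed. Origin: centre of its underside on the worktop; x away from its control side, y to its left, z up. Front deck at z = 60 mm with the control centred at x = -48, y = 0 mm. Behind, an aluminium block, top z = 96 mm, in a shroud (x from +26 mm, top z = 91 mm), has three wells at x = +65.5, y = +56, 0, -56 mm, 30.5 mm wide, 36 mm deep
- well0 (a point): centre of the floor of the empty well, the leftmost of three; 60 mm above the worktop, 36 mm below the block's top; mouth chamfered
- vial: glass sample vial with black screw cap, body 26.6 mm across up to 59 mm height, 64 mm tall in all, about 27 g; stands alone on the worktop left of the incubator. Origin: centre of its underside; z up its axis. Standing in a well it projects 28 mm above the block
- vial_middle: a vial of the same kind already standing in the middle well; stays there
- vial_right: a vial of the same kind already standing in the right well; stays there
- dial_centre (a point): point on the common upright axis of ring and inner knob, at the height of the deck (60 mm above the worktop)
- ring: outer ring, fluted aluminium, upright axis. Origin on the axis, level with the deck when the ring is up. Then its 60 mm wide grip stands 17 to 39 mm above the deck; under it, at 14 to 17 mm, a flange 72 mm wide. Locked at rest by hidden teeth every 15 degrees (play about 2 either way). A spring holds it up: 6 N starts it down, 0.15 N more each mm
- ring_top (a point): point on the ring's axis at its upper face, 39 mm above the deck when up. Pressed, the ring comes free somewhere 2.5 to 9.5 mm down (it differs each time and cannot be seen) and 1.2 mm lower meets a hard stop; the spring alone never takes over 7.5 N. Free, it turns with 0.06 N m. Let go at a click it springs fully up; between clicks it hangs 2 mm or more low until turned a little
- ring_pointer (a point): tip of the ring's pointer, 41 mm from the axis, on the flange, 15.5 mm above the deck when up. At the start it points to the incubator's front left (150 degrees counter-clockwise from its x axis)
- rider (a point): tip of the set-point rider, a low steel clip (7 x 11 mm, top 4.5 mm above the deck) on the 104 mm wide dark bezel, 43 mm from the axis; it marks the wanted setting, 35 to 85 degrees clockwise (seen from above) from the ring's pointer at the start. Held by friction; must stay
- inner_mark (a point): end of the white line on the inner knob, 14 mm from the axis. The knob is black, 29 to 35 mm wide, stands from 40.5 to 61 mm above the deck on its own spindle through the ring, does not go down with it, and turns at a touch (0.012 N m); it must not turn
- collar: fixed bezel on the deck with the hidden locking teeth and bottom stop, on the ring's axis: what the ring pushes on when turned without being pressed enough (0.25 N m makes 10 N there), or pressed too hard. A good touch keeps the force between them, the spring's not counted, under 10 N
- flask: conical glass flask, 66 mm wide, 94 mm tall, standing left of the incubator; bystander. Origin: centre of its underside
- bottle_a: small reagent bottle with black cap, 46 mm wide, 87 mm tall, front left; bystander. Origin: centre of its underside
- bottle_b: small reagent bottle like the other, right of the incubator; bystander. Origin: centre of its underside
- bulb: red rubber pipette bulb, 96 mm long, lying front right; bystander
- funnel_r: white plastic funnel standing on its rim, 79 mm wide, 98 mm tall, right of the incubator; bystander
Things that resemble listed ones, but are neither listed nor needed, are in the scene too. What is shaped like the vial but purple is not meant.

How it is judged:
On the way, in this order (a step that is already met when the one before it is completed fails the run):
1. the vial stands fully down in the empty well (horizontal distance between vial and well0 below 0.003 m and z of vial in the frame of incubator below 0.064 m and angle between vial's own z axis and vertical below 0.15 rad), for 0.2 s.
2. the ring's pointer is at the rider and the ring has sprung up and locked (horizontal distance between ring_pointer and rider below 0.008 m and z of ring_pointer in the frame of incubator above 0.0742 m), for 0.2 s.
At the end, for the whole second after the job is handed in: the vial stands upright in the left well, its underside within 4 mm of the well's floor and within 3 mm of its centre; the ring is fully up (within 1.3 mm of its rest height, hence locked) with its pointer's tip within 8 mm of the rider's tip; all is released and at rest (all of step 1 and all of step 2 and linear speed of vial below 0.02 m/s and angular speed of ring below 0.2 rad/s); the robot touches nothing.
It fails at once if the inner knob is turned (its mark moves more than 2 mm) (distance of inner_mark from where it was at the start of the episode above 0.002 m).
It fails at once if the ring is forced against its locking teeth or its bottom stop (more than 10 N) (contact force between ring and collar above 10 N).
It fails at once if the rider is shifted (more than 3 mm) (distance of rider from where it was at the start of the episode above 0.003 m).
It fails at once if a vial already in the block is moved (more than 8 mm) (distance of any of vial_middle, vial_right from where it was at the start of the episode above 0.008 m).
It fails at once if a bystander is moved more than 20 mm (distance of any of flask, bottle_a, bottle_b, bulb, funnel_r from where it was at the start of the episode above 0.02 m).
It also fails if it takes over 69 s, if anything falls off the work surface, if the arm or the gripper's body presses on something with over 40 N, if the wrist force passes 120 N, or if a joint passes its speed limit or range.

## Working session

There is one attempt and no reset: what is moved stays moved. The work goes in short steps, Python scripts to look and compute and a tool call to move; the robot and the scene stay as the last step left them, time stands still between calls to the robot, and variables do not carry over. Pictures are saved under pics/ and viewed, about 8 in all and at most 12, crops included, and the job is handed in when it is done.

Besides the shell and the picture viewer there is one more tool, called as name(argument=value, ...), one argument or row to a line, values as JSON. play_rows: Moves the arm, as the interface text tells. Its arguments: {"type":"object","properties":{"series":{"type":"array"},"squeeze":{"type":"number"}},"required":["series"]}

```bash
mkdir -p pics; ls
cat > h.py <<'E'
import numpy as np, cv2
from rig import get_state,get_image,sign_off,masks_of,tips_ahead
from scipy.spatial.transform import Rotation as R
def K(im):
    f=210/np.tan(np.radians(im['vfov'])/2); return np.array([[f,0,im['cx']],[0,f,im['cy']],[0,0,1]])
def ext(im,st=None):
    if 'rvec' in im: return cv2.Rodrigues(np.array(im['rvec'],float))[0],np.array(im['tvec'],float).ravel()
    q=st['ee_rot'];Rt=R.from_quat([q[1],q[2],q[3],q[0]]).as_matrix();H=np.array(im['hand_eye'])
    Rw=Rt@H[:3,:3];p=Rt@H[:3,3]+np.array(st['position']); return Rw.T,-Rw.T@p
def proj(P,im,st=None):
    r,t=ext(im,st);c=np.atleast_2d(P)@r.T+t;k=K(im);u=c@k.T;return u[:,:2]/u[:,2:]
def back(uv,z,im,st=None):
    r,t=ext(im,st);d=r.T@np.linalg.inv(K(im))@np.array([uv[0],uv[1],1.]);o=-r.T@t
    return o+d*(z-o[2])/d[2]
def save(im,n,crop=None,s=1):
    a=im['pixels'][...,::-1]
    if crop: a=a[crop[1]:crop[3],crop[0]:crop[2]]
    cv2.imwrite('pics/'+n,cv2.resize(a,None,fx=s,fy=s,interpolation=cv2.INTER_CUBIC))
E
python3 - <<'E'
from h import *
s=get_state();print(s)
for n in('scene','top'):
    im=get_image(n);save(im,n+'0.png',s=1.4)
    print(n,im['vfov'],im['cx'],im['cy'],im['rvec'],im['tvec'])
    for l in('incubator','vial','ring','rider','ring_pointer','flask','bottle_a','collar','inner_mark'):
        print(l,[(round(m['p'],2),np.round(m['xy']),int(m['region'].sum())) for m in masks_of(im,l)])
E
```

```text
pics
{'clock': 0.0, 'qpos': array([ 1.04503421e+00,  2.76613165e-01,  1.50613993e+00,  7.86570989e-06,
        1.36069839e+00, -1.20983003e-01]), 'qd': array([ 0.002329  ,  0.00071444, -0.0008719 , -0.0007999 , -0.00050608,
        0.00026661]), 'effort': array([ 5.27123539e-04, -4.16781735e+01, -2.45806146e+01, -5.16644468e-05,
        1.12115158e-02, -5.06288387e-06]), 'position': array([0.22618002, 0.52809298, 0.24142662]), 'ee_rot': array([ 4.10857017e-04,  8.34810170e-01,  5.50537116e-01, -8.33683980e-04]), 'contact_force': array([0.13632135, 0.62330153, 0.18668448]), 'moment': array([ 0.01298142,  0.04146086, -0.01734114]), 'width': 0.08530060044163318}
scene 55.995957644039514 279.8408623822938 211.86741212933057 [ 0.90961208 -2.27546326  1.26899604] [0.39723447 0.2427417  0.92745657]
incubator [(0.98, array([288., 208.]), 3626)]
vial [(0.77, array([265., 292.]), 220), (0.62, array([362., 190.]), 305), (0.61, array([210., 294.]), 98), (0.56, array([256., 268.]), 219), (0.46, array([241., 285.]), 151), (0.32, array([289., 204.]), 3706)]
ring [(0.68, array([299., 198.]), 236)]
rider []
ring_pointer [(0.71, array([299., 200.]), 277)]
flask []
bottle_a [(0.82, array([192., 326.]), 657), (0.69, array([361., 189.]), 252)]
collar [(0.8, array([297., 208.]), 241)]
inner_mark [(0.52, array([298., 191.]), 93)]
top 52.77584200893927 278.4895859612461 201.8708438151926 [ 2.10570633 -2.16446431  0.15526464] [0.05758412 0.52933461 1.22289906]
incubator []
vial [(0.62, array([202., 237.]), 83), (0.56, array([181., 232.]), 83), (0.46, array([322., 183.]), 5256)]
ring [(0.92, array([314., 200.]), 354)]
rider [(0.43, array([318., 187.]), 5110), (0.26, array([317., 205.]), 453)]
ring_pointer [(0.73, array([314., 201.]), 363)]
flask [(0.96, array([194., 175.]), 354)]
bottle_a [(0.67, array([400., 216.]), 254), (0.64, array([147., 256.]), 277)]
collar [(0.8, array([307., 204.]), 499)]
inner_mark [(0.54, array([322., 196.]), 103)]
```

View pics/scene0.png

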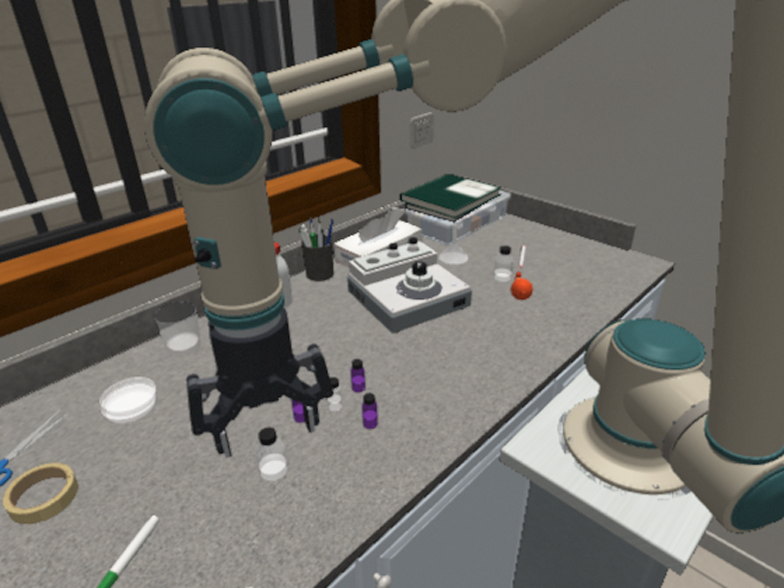

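View pics/top0.png

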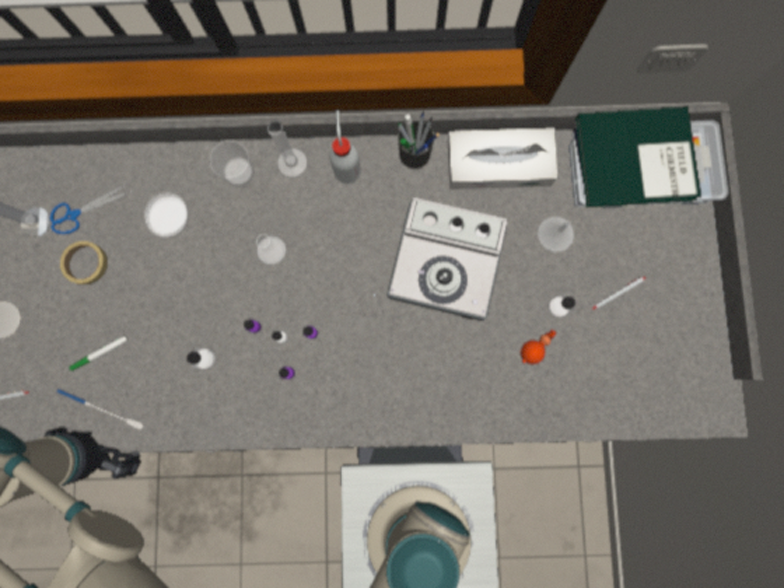

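Both views show the clear vial at top-picture (199,241) px, ringed by three purple ones, and the incubator around (320,185) px, with its empty well back-left. Next I turn these into rough positions.

Run:
```python
from h import *
im=get_image('top')
def b(u,v,z): return np.round(back((u/1.4,v/1.4),z,im)*1000,1)
print('vial cap',b(277,336,.064))
for p in((250,325),(309,330),(286,372)):print('purple',b(*p,.064))
print('flask',b(271,249,0),'bottle_a',b(194,357,.087))
print('knob',b(445,275,.121),'well0',b(430,218,.096),'vm',b(456,223,.124),'vr',b(483,229,.124))
```

```text
vial cap [422.  279.6  64. ]
purple [446.3 335.9  64. ]
purple [432.6 213.1  64. ]
purple [347.7 260.8  64. ]
flask [620.7 306.5   0. ] bottle_a [382.5 443.3  87. ]
knob [530.5 -68.3 121. ] well0 [655.5 -44.3  96. ] vm [636.  -94.6 124. ] vr [ 621.9 -148.5  124. ]
```

play_rows(
  series=[
    {"dx": 13,"dy": -16.5,"turn": -0.117,"fingers": -1},
    {"dx": 13,"dy": -16.5,"turn": -0.117,"fingers": -1},
    {"dx": 13,"dy": -16.5,"turn": -0.117,"fingers": -1},
    {"dx": 13,"dy": -16.5,"turn": -0.117,"fingers": -1},
    {"dx": 13,"dy": -16.5,"turn": -0.117,"fingers": -1},
    {"dx": 13,"dy": -16.5,"turn": -0.117,"fingers": -1},
    {"dx": 13,"dy": -16.5,"turn": -0.117,"fingers": -1},
    {"dx": 13,"dy": -16.5,"turn": -0.117,"fingers": -1},
    {"dx": 13,"dy": -16.5,"turn": -0.117,"fingers": -1},
    {"dx": 13,"dy": -16.5,"turn": -0.117,"fingers": -1},
    {"dx": 13,"dy": -16.5,"turn": -0.117,"fingers": -1},
    {"dx": 13,"dy": -16.5,"turn": -0.117,"fingers": -1},
    {"dx": 13,"dy": -16.5,"turn": -0.117,"fingers": -1},
    {"dx": 13,"dy": -16.5,"turn": -0.117,"fingers": -0.3},
    {"dx": 13,"dy": -16.5,"turn": -0.117,"fingers": -0.3},
    {"fingers": -0.3},
    {"fingers": -0.3},
  ],
)

```text
invalid input at $.series[0]: expected keys fingers, dx, dy, dz, turn
```

Run:
```python
from h import *
print(tips_ahead, tips_ahead() if callable(tips_ahead) else '')
s=get_state();im=get_image('wrist');print(s['position'],s['ee_rot'],s['width'],s['qpos'],im['hand_eye']);save(im,'w1.png',s=1.2)
```

```text
0.011 
[0.2264709  0.52855862 0.24235071] [-3.71452340e-05  8.34820006e-01  5.50522981e-01  6.06879169e-05] 0.08512290132498122 [ 1.04499994e+00  2.75863024e-01  1.50489601e+00  1.26775444e-05
  1.36069185e+00 -1.20983845e-01] [[ 9.99997811e-01 -1.13928447e-03  1.75484331e-03 -6.94302522e-04]
 [ 5.97005953e-04  9.59248761e-01  2.82562307e-01 -7.15314891e-02]
 [-2.00525012e-03 -2.82560641e-01  9.59247342e-01 -1.31920430e-01]
 [ 0.00000000e+00  0.00000000e+00  0.00000000e+00  1.00000000e+00]]
```

View pics/w1.png

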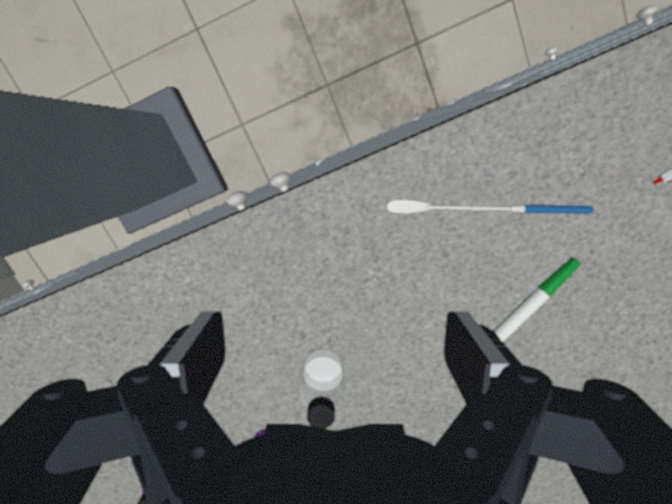

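The move was refused because every row needs all its keys. The wrist picture shows the worktop near the start, with bottle_a at about (270,330) px. I'll resend the move.

play_rows(
  series=[
    {"dx": 13,"dy": -16.5,"dz": 0,"turn": -0.117,"fingers": -1},
    {"dx": 13,"dy": -16.5,"dz": 0,"turn": -0.117,"fingers": -1},
    {"dx": 13,"dy": -16.5,"dz": 0,"turn": -0.117,"fingers": -1},
    {"dx": 13,"dy": -16.5,"dz": 0,"turn": -0.117,"fingers": -1},
    {"dx": 13,"dy": -16.5,"dz": 0,"turn": -0.117,"fingers": -1},
    {"dx": 13,"dy": -16.5,"dz": 0,"turn": -0.117,"fingers": -1},
    {"dx": 13,"dy": -16.5,"dz": 0,"turn": -0.117,"fingers": -1},
    {"dx": 13,"dy": -16.5,"dz": 0,"turn": -0.117,"fingers": -1},
    {"dx": 13,"dy": -16.5,"dz": 0,"turn": -0.117,"fingers": -1},
    {"dx": 13,"dy": -16.5,"dz": 0,"turn": -0.117,"fingers": -1},
    {"dx": 13,"dy": -16.5,"dz": 0,"turn": -0.117,"fingers": -1},
    {"dx": 13,"dy": -16.5,"dz": 0,"turn": -0.117,"fingers": -1},
    {"dx": 13,"dy": -16.5,"dz": 0,"turn": -0.117,"fingers": -1},
    {"dx": 13,"dy": -16.5,"dz": 0,"turn": -0.117,"fingers": -0.3},
    {"dx": 13,"dy": -16.5,"dz": 0,"turn": -0.117,"fingers": -0.3},
    {"dx": 0,"dy": 0,"dz": 0,"turn": 0,"fingers": -0.3},
    {"dx": 0,"dy": 0,"dz": 0,"turn": 0,"fingers": -0.3},
  ],
)

```text
clock: 2.52
position: [0.4288, 0.27, 0.2432]
ee_rot: [-0.001, 0.944, -0.331, 0.003]
contact_force: [0.0, 1.1, 0.3]
width: 0.0554
```

Run:
```python
from h import *
s=get_state();im=get_image('wrist');q=s['ee_rot'];print(s['position'],2*np.degrees(np.arctan2(q[2],q[1])),s['width'],s['qpos']);save(im,'w2.png',s=1.2)
print(proj([[.422,.28,0],[.422,.28,.064]],im,s))
for l in('vial',):
    for m in masks_of(im,l):
        ys,xs=np.nonzero(m['region']);print(round(m['p'],2),np.round(m['xy']),len(xs),xs.min(),xs.max(),ys.min(),ys.max(),im['pixels'][m['region']].mean(0).round())
```

```text
[0.42876202 0.26997293 0.24319763] -38.64289475617346 0.05539616516006946 [ 0.42681092  0.16901568  1.64704022 -0.00333213  1.31902367  1.10207627]
[[267.5731464  175.24878681]
 [265.82720844 186.30071574]]
0.95 [222. 230.] 764 210 237 210 247 [ 93.  64. 111.]
0.89 [268. 177.] 594 255 278 162 192 [121. 122. 123.]
0.81 [248. 118.] 617 235 263 107 133 [85. 68. 97.]
0.55 [306. 218.] 719 295 320 200 235 [ 99.  72. 115.]
```

View pics/w2.png

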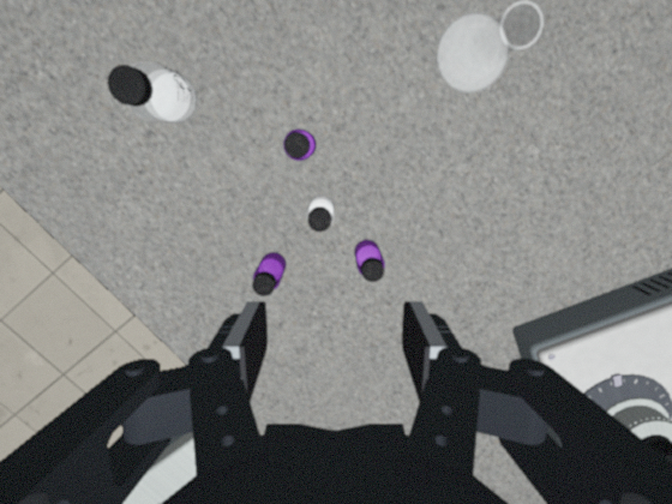

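The clear vial's cap is at about (266,183) px between the purple ones, and the fingers are 55 mm open. I'll refine its position.

Run:
```python
from h import *
s=get_state();im=get_image('wrist')
g=im['pixels'].max(2)
def cap(u,v,z,r=16):
    u=int(u);v=int(v);w=(g[v-r:v+r,u-r:u+r]<60).astype(np.uint8)
    n,l,st,c=cv2.connectedComponentsWithStats(w);i=1+np.argmax(st[1:,4]);p=c[i]+[u-r,v-r]
    return st[i],p,(back(p,z,im,s)*1000).round(1)
for p in((266,183),(248,121),(220,236),(310,225)):print(*cap(*p,.0615))
for m in masks_of(im,'vial')[:4]:
    if im['pixels'][m['region']].mean(0)[1]>90:
        e=m['region'];P=np.argwhere(e)[:,::-1].mean(0);print('mid',back(P,.032,im,s)*1000)
q=s['ee_rot'];T=R.from_quat([q[1],q[2],q[3],q[0]]).as_matrix();print(T[:,2])
```

```text
[  9   7  16  18 184] [266.61413043 181.9673913 ] [424.7 283.3  61.5]
[  7   7  19  19 213] [247.76056338 121.15962441] [448.4 341.3  61.5]
[  8   7  19  19 231] [220.22077922 235.68831169] [348.5 268.9  61.5]
[  8   7  17  18 205] [310.51707317 224.09756098] [432.4 218.6  61.5]
mid [424.12497143 282.50570485  32.        ]
[ 7.44845686e-03 -2.81651515e-04 -9.99972220e-01]
```

play_rows(
  series=[
    {"dx": -1,"dy": 3.2,"dz": -10,"turn": 0,"fingers": -0.3},
    {"dx": -1,"dy": 3.2,"dz": -15,"turn": 0,"fingers": -0.3},
    {"dx": -1,"dy": 3.2,"dz": -15,"turn": 0,"fingers": -0.3},
    {"dx": -1,"dy": 3.2,"dz": -15,"turn": 0,"fingers": -0.3},
    {"dx": 0,"dy": 0,"dz": -15,"turn": 0,"fingers": -0.3},
    {"dx": 0,"dy": 0,"dz": -15,"turn": 0,"fingers": -0.3},
    {"dx": 0,"dy": 0,"dz": -15,"turn": 0,"fingers": -0.3},
    {"dx": 0,"dy": 0,"dz": -10,"turn": 0,"fingers": -0.3},
    {"dx": 0,"dy": 0,"dz": 0,"turn": 0,"fingers": -0.3},
  ],
)

```text
clock: 3.47
position: [0.4164, 0.2919, 0.1248]
ee_rot: [-0.002, 0.947, -0.322, 0.002]
contact_force: [-0.2, -0.5, -0.6]
width: 0.0553
```

Run:
```python
from h import *
s=get_state();im=get_image('wrist');print(s['position'],s['width'])
g=im['pixels'].max(2);u,v=proj([.4245,.283,.064],im,s)[0];print(u,v)
save(im,'w3.png',(int(u)-150,int(v)-130,int(u)+150,int(v)+130),2)
```

```text
[0.41637892 0.29185315 0.12477358] 0.05532326836082963
295.61661772141963 232.502427059028
```

View pics/w3.png

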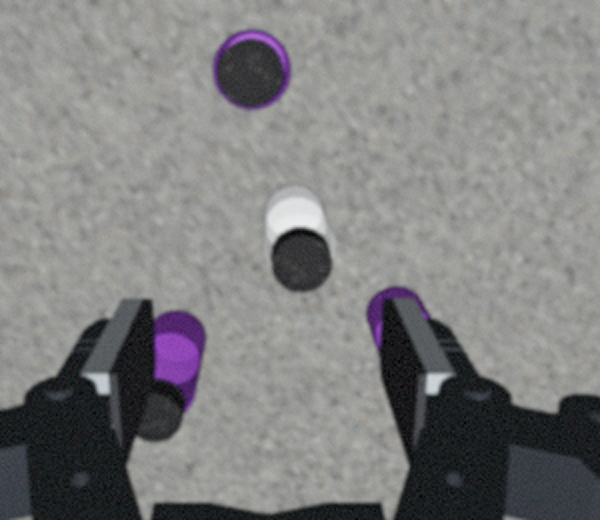

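The cap lies at full-picture (297,233) px, within 1 px of the prediction. The tool overshot about 12 mm sideways, so I'll correct that and settle.

play_rows(
  series=[
    {"dx": 4,"dy": -4.5,"dz": 0,"turn": 0,"fingers": -0.3},
    {"dx": 3,"dy": -3.5,"dz": 0,"turn": 0,"fingers": -0.3},
    {"dx": 0,"dy": 0,"dz": 0,"turn": 0,"fingers": -0.3},
    {"dx": 0,"dy": 0,"dz": 0,"turn": 0,"fingers": -0.3},
  ],
)

```text
clock: 3.85
position: [0.4248, 0.285, 0.1271]
ee_rot: [-0.004, 0.947, -0.321, 0.004]
contact_force: [0.1, 0.6, -0.0]
width: 0.0551
```

play_rows(
  series=[
    {"dx": 0,"dy": -1.5,"dz": -10,"turn": 0,"fingers": -0.3},
    {"dx": 0,"dy": 0,"dz": -10,"turn": 0,"fingers": -0.3},
    {"dx": 0,"dy": 0,"dz": -10,"turn": 0,"fingers": -0.3},
    {"dx": 0,"dy": 0,"dz": -10,"turn": 0,"fingers": -0.3},
    {"dx": 0,"dy": 0,"dz": -10,"turn": 0,"fingers": -0.3},
    {"dx": 0,"dy": 0,"dz": -10,"turn": 0,"fingers": -0.3},
    {"dx": 0,"dy": 0,"dz": -8,"turn": 0,"fingers": -0.3},
    {"dx": 0,"dy": 0,"dz": 0,"turn": 0,"fingers": -0.3},
    {"dx": 0,"dy": 0,"dz": 0,"turn": 0,"fingers": -0.3},
  ],
)

```text
clock: 4.6
position: [0.4272, 0.2828, 0.0564]
ee_rot: [-0.007, 0.947, -0.322, 0.006]
contact_force: [0.0, 0.5, -0.0]
width: 0.0554
```

play_rows(
  series=[
    {"dx": -2,"dy": 0,"dz": -8,"turn": 0,"fingers": -0.3},
    {"dx": -1,"dy": 0,"dz": -6,"turn": 0,"fingers": -0.3},
    {"dx": 0,"dy": 0,"dz": 0,"turn": 0,"fingers": -0.3},
    {"dx": 0,"dy": 0,"dz": 0,"turn": 0,"fingers": 0.3},
    {"dx": 0,"dy": 0,"dz": 0,"turn": 0,"fingers": 0.6},
    {"dx": 0,"dy": 0,"dz": 0,"turn": 0,"fingers": 0.6},
    {"dx": 0,"dy": 0,"dz": 0,"turn": 0,"fingers": 0.6},
    {"dx": 0,"dy": 0,"dz": 0,"turn": 0,"fingers": 0.6},
    {"dx": 0,"dy": 0,"dz": 0,"turn": 0,"fingers": 0.6},
    {"dx": 0,"dy": 0,"dz": 0,"turn": 0,"fingers": 0.6},
  ],
  squeeze=25,
)

```text
clock: 5.43
position: [0.4254, 0.2836, 0.043]
ee_rot: [-0.008, 0.947, -0.322, 0.008]
contact_force: [-0.2, 0.3, -0.0]
width: 0.0256
```

play_rows(
  series=[
    {"dx": 0,"dy": 0,"dz": 10,"turn": 0,"fingers": 0.9},
    {"dx": 0,"dy": 0,"dz": 20,"turn": 0,"fingers": 0.9},
    {"dx": 0,"dy": 0,"dz": 25,"turn": 0,"fingers": 0.9},
    {"dx": 0,"dy": 0,"dz": 25,"turn": 0,"fingers": 0.9},
    {"dx": 0,"dy": -5,"dz": 25,"turn": 0,"fingers": 0.9},
    {"dx": 9,"dy": -15,"dz": 25,"turn": 0.03,"fingers": 0.9},
    {"dx": 9,"dy": -25,"dz": 25,"turn": 0.03,"fingers": 0.9},
    {"dx": 9,"dy": -25,"dz": 25,"turn": 0.03,"fingers": 0.9},
    {"dx": 9,"dy": -25,"dz": 20,"turn": 0.03,"fingers": 0.9},
    {"dx": 9,"dy": -25,"dz": 10,"turn": 0.03,"fingers": 0.9},
    {"dx": 9,"dy": -25,"dz": 0,"turn": 0.03,"fingers": 0.9},
    {"dx": 9,"dy": -25,"dz": 0,"turn": 0.03,"fingers": 0.9},
    {"dx": 9,"dy": -25,"dz": 0,"turn": 0.03,"fingers": 0.9},
    {"dx": 9,"dy": -25,"dz": 0,"turn": 0.03,"fingers": 0.9},
    {"dx": 9,"dy": -25,"dz": 0,"turn": 0.03,"fingers": 0.9},
    {"dx": 9,"dy": -25,"dz": 0,"turn": 0.03,"fingers": 0.9},
    {"dx": 9,"dy": -25,"dz": 0,"turn": 0.03,"fingers": 0.9},
    {"dx": 9,"dy": -25,"dz": 0,"turn": 0.03,"fingers": 0.9},
    {"dx": 9,"dy": -15,"dz": 0,"turn": 0.03,"fingers": 0.9},
    {"dx": 5,"dy": -10,"dz": 0,"turn": 0,"fingers": 0.9},
  ],
)

```text
clock: 7.1
position: [0.5551, -0.0785, 0.2652]
ee_rot: [-0.008, 0.994, -0.104, 0.009]
contact_force: [0.5, 0.4, -0.2]
width: 0.0258
```

play_rows(
  series=[
    {"dx": 0,"dy": 0,"dz": 0,"turn": 0,"fingers": 0.9},
    {"dx": 0,"dy": 0,"dz": 0,"turn": 0,"fingers": 0.9},
    {"dx": 0,"dy": 0,"dz": 0,"turn": 0,"fingers": 0.9},
  ],
)

```text
clock: 7.35
position: [0.5553, -0.0799, 0.2642]
ee_rot: [-0.008, 0.994, -0.107, 0.008]
contact_force: [0.6, -0.7, 0.6]
width: 0.0261
```

Run:
```python
from h import *
s=get_state();im=get_image('wrist');q=s['ee_rot'];print(s['position'],q,2*np.degrees(np.arctan2(q[2],q[1])),s['width'])
save(im,'w4.png',s=1.4);np.save('w4.npy',{'im':im,'s':s},allow_pickle=True)
for l in('ring','rider','ring_pointer','collar','inner_mark','vial_middle','vial'):
    print(l,[(round(m['p'],2),np.round(m['xy']),int(m['region'].sum())) for m in masks_of(im,l)])
```

```text
[ 0.55527099 -0.07987498  0.26420533] [-0.0081702   0.99423901 -0.10653873  0.00845863] -12.232501873174375 0.026082436446435004
ring [(0.7, array([300., 160.]), 34248), (0.6, array([256., 172.]), 2725)]
rider []
ring_pointer [(0.86, array([256., 171.]), 2669)]
collar [(0.9, array([262., 151.]), 3085)]
inner_mark [(0.87, array([248., 190.]), 1125)]
vial_middle [(0.62, array([364., 194.]), 807), (0.29, array([252., 170.]), 2596)]
vial [(0.72, array([280., 273.]), 4555)]
```

View pics/w4.png

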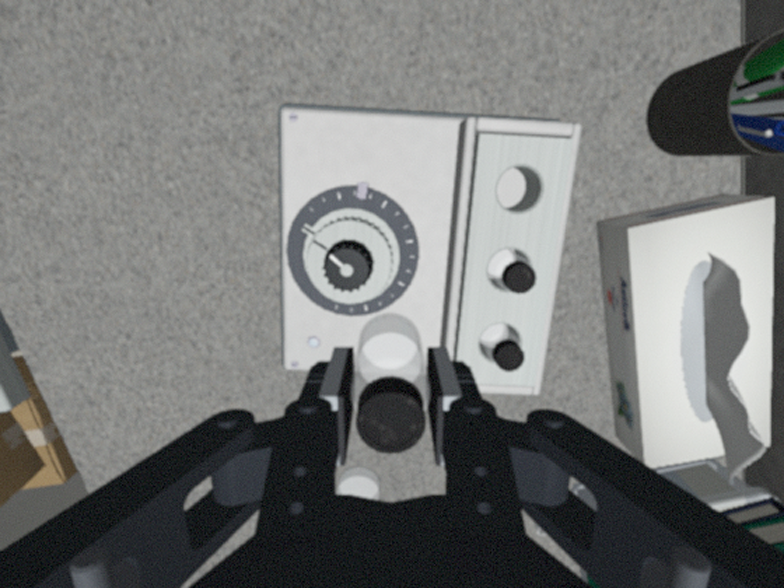

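The wrist view shows the dial: bezel centre about (253,179), rider (259,136) and pointer tip (217,163) px. The empty well is about (371,134), and the held vial's cap is at (279,295). I'll fit the incubator pose to these.

```bash
cat > fit.py <<'E'
from h import *
from scipy.optimize import least_squares
def blob(im,u,v,r,cond):
    u=int(round(u));v=int(round(v));w=cond(im['pixels'][v-r:v+r,u-r:u+r].astype(int)).astype(np.uint8)
    n,l,st,c=cv2.connectedComponentsWithStats(w);i=1+np.argmax(st[1:,4]);return c[i]+[u-r,v-r],st[i]
def solve(obs,im,s):
    # obs: list of (local xyz, px)
    L=np.array([o[0] for o in obs],float)/1000;P=np.array([o[1] for o in obs],float)
    def w(x):
        c,sn=np.cos(x[2]),np.sin(x[2]);return np.c_[x[0]+c*L[:,0]-sn*L[:,1],x[1]+sn*L[:,0]+c*L[:,1],L[:,2]]
    r=least_squares(lambda x:(proj(w(x),im,s)-P).ravel(),[.58,-.08,-.25],loss='soft_l1')
    return r.x,(proj(w(r.x),im,s)-P).round(1)
def tow(x,l):
    c,sn=np.cos(x[2]),np.sin(x[2]);l=np.array(l,float);return np.array([x[0]*1000+c*l[0]-sn*l[1],x[1]*1000+sn*l[0]+c*l[1]])
E
python3 - <<'E'
from fit import *
d=np.load('w4.npy',allow_pickle=True).item();im,s=d['im'],d['s']
dark=lambda a:a.max(2)<70
c1,_=blob(im,517/1.4,277/1.4,16,dark);c2,_=blob(im,507/1.4,354/1.4,16,dark);print(c1,c2,_)
obs=[((65.5,0,121.5),c1),((65.5,-56,121.5),c2),((65.5,56,96),(518.5/1.4,188/1.4)),((-48,0,61),(354/1.4,250/1.4)),((-48,0,121),(347/1.4,266/1.4)),((-108,108,60),(282/1.4,107/1.4)),((-108,-108,60),(287/1.4,368/1.4))]
x,r=solve(obs,im,s);print(x,np.degrees(x[2]));print(r)
print('well0',tow(x,(65.5,56)),'dial',tow(x,(-48,0)))
q=s['ee_rot'];T=R.from_quat([q[1],q[2],q[3],q[0]]).as_matrix();print(T[:,2])
p=s['position']
for h in(-.043,.021):
    print('vial pred',proj(p+T@[0,0,-h],im,s)*1.4)
dc=tow(x,(-48,0))/1000
for n,uv,z in(('rider',(362/1.4,190/1.4),.0645),('pointer',(304/1.4,229/1.4),.0755)):
    b=back(uv,z,im,s)[:2]-dc;print(n,np.hypot(*b)*1000,np.degrees(np.arctan2(b[1],b[0])-x[2]))
save(im,'w4z.png',(195,120,310,235),5)
E
```

```text
[369.92032967 197.37362637] [362.33136095 253.12426036] [  6   6  21  21 338]
[ 0.5786214  -0.07820893 -0.27725887] -15.88576301103322
[[ 1.7  0.1]
 [ 1.1  0.8]
 [ 1.4 -0.4]
 [-0.8  0.1]
 [-0.1  0.2]
 [-5.  -8.3]
 [-7.5  3. ]]
well0 [656.94824113 -42.27627738] dial [532.45454633 -65.07035458]
[ 0.01856069  0.01444393 -0.9997234 ]
vial pred [[389.42141601 334.72519236]]
vial pred [[389.41106749 418.04878197]]
rider 46.60504625326169 83.70154074327894
pointer 39.17041672143531 155.62625867406322
```

View pics/w4z.png

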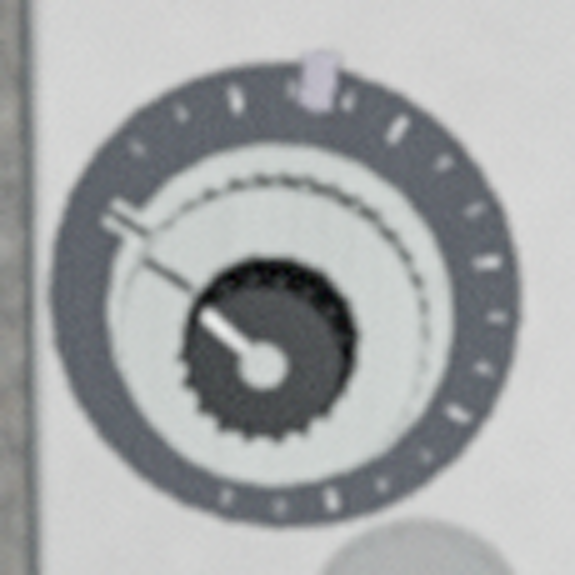

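Close up, the rider's inner tip is at about (258.4,142) px and the pointer tip at about (216.4,163.4) px. The two corner picks are off, probably because the deck edge is bevelled, so I'll drop them and refit.

Run:
```python
from fit import *
d=np.load('w4.npy',allow_pickle=True).item();im,s=d['im'],d['s']
bz=np.array([285,295])/5+[195,120]
kn=np.array([265,365])/5+[195,120]
obs=[((65.5,0,121.5),(369.9,197.4)),((65.5,-56,121.5),(362.3,253.1)),((65.5,56,96),(518.5/1.4,188/1.4)),((-48,0,61),bz),((-48,0,121),kn)]
x,r=solve(obs,im,s);print(x,np.degrees(x[2]));print(r)
print('well0',tow(x,(65.5,56)),'dial',tow(x,(-48,0)))
for dc in (tow(x,(-48,0))/1000,back(bz,.061,im,s)[:2]):
  for n,uv,z in(('rider in',(258.4,142),.0635),('rider out',(259.4,130.4),.0635),('pointer',(216.4,163.4),.0755)):
    b=back(uv,z,im,s)[:2]-dc;print(n,np.hypot(*b)*1000,np.degrees(np.arctan2(b[1],b[0])-x[2]))
```

```text
[ 0.57764773 -0.07870377 -0.26767489] -15.336641736478951
[[ 0.9  0.2]
 [ 0.8  1. ]
 [ 0.  -0.3]
 [-0.7  0.7]
 [-1.2 -1.6]]
well0 [655.62660329 -42.02210251] dial [531.35708048 -66.00825897]
rider in 41.46548519151511 81.15058892760553
rider out 53.327445219956175 82.47210454369377
pointer 39.70719746909351 153.3045560132757
rider in 40.532038922958044 81.99697317031828
rider out 52.407304210813926 83.15016717620638
pointer 40.00417421852886 154.84616288005137
```

play_rows(
  series=[
    {"dx": 8,"dy": 3,"dz": 0,"turn": -0.02,"fingers": 0.9},
    {"dx": 16,"dy": 6,"dz": 0,"turn": -0.02,"fingers": 0.9},
    {"dx": 16,"dy": 6,"dz": 0,"turn": 0,"fingers": 0.9},
    {"dx": 16,"dy": 6,"dz": 0,"turn": 0,"fingers": 0.9},
    {"dx": 16,"dy": 6,"dz": 0,"turn": 0,"fingers": 0.9},
    {"dx": 12,"dy": 5,"dz": 0,"turn": 0,"fingers": 0.9},
    {"dx": 6,"dy": 3,"dz": -10,"turn": 0,"fingers": 0.9},
    {"dx": 0,"dy": 0,"dz": -15,"turn": 0,"fingers": 0.9},
    {"dx": 0,"dy": 0,"dz": -15,"turn": 0,"fingers": 0.9},
    {"dx": 0,"dy": 0,"dz": -15,"turn": 0,"fingers": 0.9},
    {"dx": 0,"dy": 0,"dz": -10,"turn": 0,"fingers": 0.9},
    {"dx": 0,"dy": 0,"dz": 0,"turn": 0,"fingers": 0.9},
    {"dx": 0,"dy": 0,"dz": 0,"turn": 0,"fingers": 0.9},
  ],
)

```text
clock: 8.83
position: [0.6467, -0.0408, 0.1945]
ee_rot: [-0.007, 0.992, -0.126, 0.008]
contact_force: [0.8, -0.5, -1.6]
width: 0.0261
```

Run:
```python
from h import *
s=get_state();im=get_image('wrist');print(s['position'],s['ee_rot'])
q=s['ee_rot'];T=R.from_quat([q[1],q[2],q[3],q[0]]).as_matrix();p=s['position']
print('bottom at',(p+T@[0,0,.043])*1000,'px',proj(p+T@[0,0,.043],im,s),'top px',proj(p+T@[0,0,-.021],im,s),'well px',proj([.6557,-.042,.096],im,s))
save(im,'w5.png',(180,100,460,380),2.1);np.save('w5.npy',{'im':im,'s':s},allow_pickle=True)
```

```text
[ 0.64673409 -0.0408093   0.19453064] [-0.00738613  0.99196841 -0.12600608  0.00815987]
bottom at [647.51024054 -40.26761399 151.54105871] px [[278.13398421 239.1038689 ]] top px [[278.10298117 298.62410994]] well px [[287.89181385 212.66750457]]
```

View pics/w5.png

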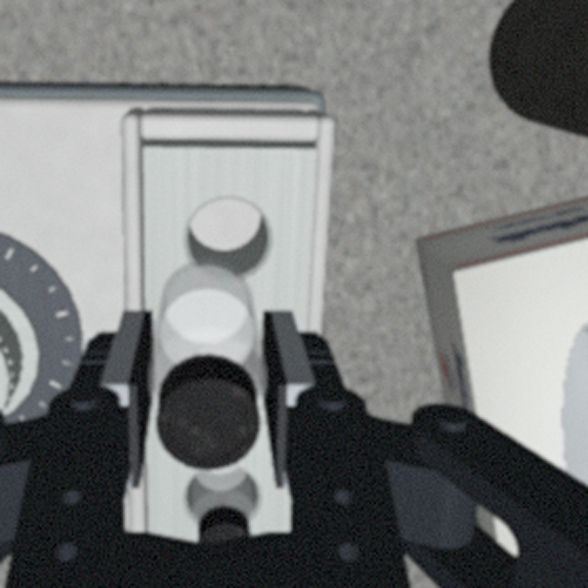

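The well mouth is centred at about (288.8,212.6) px, within 1 px of the prediction. The held vial's bottom rim looks a few px lower than predicted, so I'll check for tilt by projecting the rims.

Run:
```python
from h import *
from scipy.optimize import least_squares
d=np.load('w5.npy',allow_pickle=True).item();im,s=d['im'],d['s']
q=s['ee_rot'];T=R.from_quat([q[1],q[2],q[3],q[0]]).as_matrix();p=s['position']
t=np.linspace(0,2*np.pi,73);C=np.c_[np.cos(t),np.sin(t),0*t]
def ring(h,r,a=0,dy=0): # tilt a about tool x at grasp pt
    P=C*r+[0,0,h]; Q=R.from_euler('x',a).apply(P-[0,0,-.008])+[0,dy,-.008]
    return (proj(p+Q@T.T,im,s)-[180,100])*2.1
for a in(-.12,-.08,-.04,0,.04,.08):
    print(a,[ (np.r_[u.min(0),u.max(0)]).round() for u in (ring(.043,.0133,a),ring(-.021,.012,a))])
```

```text
-0.12 [array([160., 267., 252., 356.]), array([144., 350., 268., 467.])]
-0.08 [array([160., 261., 252., 349.]), array([144., 354., 268., 468.])]
-0.04 [array([160., 255., 252., 342.]), array([144., 358., 268., 469.])]
0 [array([160., 248., 252., 334.]), array([144., 361., 268., 470.])]
0.04 [array([160., 242., 252., 327.]), array([144., 365., 268., 471.])]
0.08 [array([160., 236., 253., 320.]), array([144., 369., 268., 471.])]
```

Run:
```python
from h import *
d=np.load('w5.npy',allow_pickle=True).item();im,s=d['im'],d['s']
g=im['pixels'].mean(2)
print('col 274-282, rows 215..330:',g[215:330,274:283].mean(1).round().astype(int).tolist())
for r in(232,240,248,256,264,290,300,310): print(r,'cols 240..320',g[r,240:320].round().astype(int).tolist())
```

```text
col 274-282, rows 215..330: [187, 167, 142, 113, 93, 88, 88, 91, 96, 100, 110, 131, 151, 161, 164, 167, 171, 173, 174, 175, 175, 178, 190, 208, 215, 216, 216, 215, 216, 215, 216, 216, 216, 216, 216, 217, 216, 216, 217, 217, 220, 221, 223, 224, 226, 226, 224, 220, 212, 204, 203, 206, 197, 167, 101, 39, 22, 16, 18, 21, 22, 17, 20, 16, 24, 33, 42, 45, 48, 49, 44, 48, 46, 46, 45, 46, 47, 45, 46, 42, 46, 46, 48, 44, 44, 46, 44, 48, 47, 48, 51, 53, 52, 50, 54, 51, 53, 53, 52, 51, 49, 47, 45, 42, 40, 39, 41, 65, 125, 168, 175, 166, 164, 162, 158]
232 cols 240..320 [179, 193, 203, 207, 207, 199, 179, 143, 149, 191, 200, 200, 200, 199, 199, 201, 203, 202, 201, 195, 184, 172, 168, 168, 172, 171, 175, 175, 177, 176, 177, 176, 175, 178, 177, 175, 173, 177, 173, 171, 172, 170, 170, 162, 165, 164, 166, 167, 166, 164, 162, 160, 154, 147, 149, 152, 165, 181, 195, 200, 201, 204, 203, 205, 206, 206, 205, 207, 205, 205, 201, 201, 199, 201, 202, 203, 203, 201, 205, 206]
240 cols 240..320 [175, 190, 202, 205, 207, 202, 179, 144, 154, 188, 197, 199, 198, 200, 199, 200, 193, 173, 163, 169, 172, 172, 176, 1
[... 1836 characters left out ...]
00 cols 240..320 [28, 54, 69, 73, 68, 47, 33, 19, 16, 35, 93, 155, 192, 184, 134, 64, 46, 52, 52, 50, 48, 49, 50, 42, 51, 54, 55, 52, 58, 54, 46, 43, 47, 42, 46, 48, 40, 46, 51, 46, 43, 42, 56, 47, 42, 43, 53, 43, 49, 48, 44, 49, 46, 51, 48, 46, 50, 41, 44, 49, 50, 40, 60, 119, 174, 189, 155, 84, 32, 20, 20, 39, 55, 67, 75, 69, 59, 43, 20, 15]
310 cols 240..320 [31, 49, 64, 73, 70, 60, 42, 22, 55, 135, 185, 198, 198, 199, 197, 181, 142, 84, 45, 43, 37, 37, 39, 48, 42, 45, 51, 46, 46, 48, 46, 52, 50, 48, 57, 44, 43, 51, 57, 54, 58, 52, 45, 50, 44, 45, 39, 47, 50, 50, 42, 52, 47, 41, 49, 36, 41, 43, 43, 39, 65, 128, 181, 204, 210, 207, 205, 187, 127, 47, 12, 41, 71, 78, 70, 63, 45, 29, 20, 15]
```

play_rows(
  series=[
    {"dx": 5,"dy": 0.5,"dz": 0,"turn": 0,"fingers": 0.9},
    {"dx": 3,"dy": 0,"dz": -8,"turn": 0,"fingers": 0.9},
    {"dx": 0,"dy": 0,"dz": -10,"turn": 0,"fingers": 0.9},
    {"dx": 0,"dy": 0,"dz": -10,"turn": 0,"fingers": 0.9},
    {"dx": 0,"dy": 0,"dz": -10,"turn": 0,"fingers": 0.9},
    {"dx": 0,"dy": 0,"dz": -6,"turn": 0,"fingers": 0.9},
    {"dx": 0,"dy": 0,"dz": 0,"turn": 0,"fingers": 0.9},
    {"dx": 0,"dy": 0,"dz": 0,"turn": 0,"fingers": 0.9},
  ],
)

```text
clock: 9.55
position: [0.6566, -0.0408, 0.1484]
ee_rot: [-0.007, 0.992, -0.126, 0.01]
contact_force: [-0.1, -0.3, 0.1]
width: 0.0259
```

Run:
```python
from h import *
s=get_state();im=get_image('wrist');print(s['position'],s['ee_rot'],s['contact_force'])
q=s['ee_rot'];T=R.from_quat([q[1],q[2],q[3],q[0]]).as_matrix();p=s['position']
print('bottom at',(p+T@[0,0,.043])*1000,'px',proj(p+T@[0,0,.043],im,s),'well px',proj([.6562,-.042,.096],im,s))
save(im,'w6.png',(200,180,360,320),4);np.save('w6.npy',{'im':im,'s':s},allow_pickle=True)
```

```text
[ 0.65656677 -0.04079588  0.14842158] [-0.00721365  0.99192394 -0.1262011   0.01039932] [-0.05675382 -0.3129953   0.06314981]
bottom at [657.53217809 -40.29337943 105.43536036] px [[278.13224845 239.10344515]] well px [[276.5016814  236.66464413]]
```

View pics/w6.png

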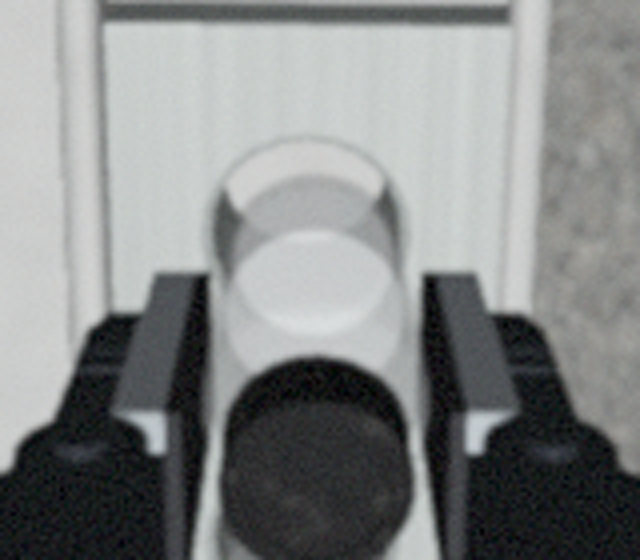

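The well mouth is centred at about (276.9,237.5) px and the vial's bottom at about (278.4,244), so they line up within 1 mm once heights are allowed for. I'll insert now.

play_rows(
  series=[
    {"dx": -0.7,"dy": 0.3,"dz": -3,"turn": 0,"fingers": 0.9},
    {"dx": 0,"dy": 0,"dz": -4,"turn": 0,"fingers": 0.9},
    {"dx": 0,"dy": 0,"dz": -4,"turn": 0,"fingers": 0.9},
    {"dx": 0,"dy": 0,"dz": -3,"turn": 0,"fingers": 0.9},
    {"dx": 0,"dy": 0,"dz": 0,"turn": 0,"fingers": 0.9},
  ],
)

```text
clock: 10.02
position: [0.6564, -0.0406, 0.1345]
ee_rot: [-0.007, 0.992, -0.126, 0.012]
contact_force: [0.5, -1.1, -0.6]
width: 0.0256
```

play_rows(
  series=[
    {"dx": -0.5,"dy": 0,"dz": -4,"turn": 0,"fingers": 0.9},
    {"dx": 0,"dy": 0,"dz": -4,"turn": 0,"fingers": 0.9},
    {"dx": 0,"dy": 0,"dz": -3,"turn": 0,"fingers": 0.9},
    {"dx": 0,"dy": 0,"dz": 0,"turn": 0,"fingers": 0.9},
  ],
)

```text
clock: 10.35
position: [0.656, -0.0406, 0.1225]
ee_rot: [-0.007, 0.992, -0.126, 0.012]
contact_force: [0.6, -0.9, -0.3]
width: 0.0256
```

play_rows(
  series=[
    {"dx": 0,"dy": 0,"dz": -3,"turn": 0,"fingers": 0.9},
    {"dx": 0,"dy": 0,"dz": -3,"turn": 0,"fingers": 0.9},
    {"dx": 0,"dy": 0,"dz": -3,"turn": 0,"fingers": 0.9},
    {"dx": 0,"dy": 0,"dz": 0,"turn": 0,"fingers": 0.9},
  ],
)

```text
clock: 10.68
position: [0.656, -0.0406, 0.1125]
ee_rot: [-0.007, 0.992, -0.126, 0.012]
contact_force: [0.0, -0.6, -0.4]
width: 0.0258
```

play_rows(
  series=[
    {"dx": 0,"dy": 0,"dz": -2.5,"turn": 0,"fingers": 0.9},
    {"dx": 0,"dy": 0,"dz": 0,"turn": 0,"fingers": 0.9},
    {"dx": 0,"dy": 0,"dz": 0,"turn": 0,"fingers": 0.2},
    {"dx": 0,"dy": 0,"dz": 0,"turn": 0,"fingers": -0.2},
    {"dx": 0,"dy": 0,"dz": 0,"turn": 0,"fingers": -0.2},
    {"dx": 0,"dy": 0,"dz": 0,"turn": 0,"fingers": -0.2},
    {"dx": 0,"dy": 0,"dz": 0,"turn": 0,"fingers": -0.2},
  ],
)

```text
clock: 11.27
position: [0.6565, -0.0407, 0.1102]
ee_rot: [-0.007, 0.992, -0.126, 0.012]
contact_force: [-0.8, 0.5, -0.2]
width: 0.0515
```

play_rows(
  series=[
    {"dx": 0,"dy": 0,"dz": 10,"turn": 0,"fingers": -0.2},
    {"dx": 0,"dy": 0,"dz": 20,"turn": 0,"fingers": -0.2},
    {"dx": 0,"dy": 0,"dz": 25,"turn": 0,"fingers": -0.2},
    {"dx": 0,"dy": 0,"dz": 25,"turn": 0,"fingers": -0.2},
    {"dx": 0,"dy": 0,"dz": 20,"turn": 0,"fingers": -0.2},
    {"dx": -10,"dy": -5,"dz": 0,"turn": 0,"fingers": -0.6},
    {"dx": -20,"dy": -5,"dz": 0,"turn": 0,"fingers": -1},
    {"dx": -20,"dy": -5,"dz": 0,"turn": 0,"fingers": -1},
    {"dx": -20,"dy": -5,"dz": 0,"turn": 0,"fingers": -1},
    {"dx": -20,"dy": -5,"dz": 0,"turn": 0,"fingers": -1},
    {"dx": -15,"dy": -5,"dz": 0,"turn": 0,"fingers": -1},
    {"dx": -8,"dy": -2,"dz": 0,"turn": 0,"fingers": -1},
    {"dx": 0,"dy": 0,"dz": 0,"turn": 0,"fingers": -1},
    {"dx": 0,"dy": 0,"dz": 0,"turn": 0,"fingers": -1},
    {"dx": 0,"dy": 0,"dz": 0,"turn": 0,"fingers": -1},
  ],
)

```text
clock: 12.52
position: [0.5335, -0.0742, 0.2177]
ee_rot: [-0.007, 0.992, -0.126, 0.013]
contact_force: [-0.3, 0.5, -0.2]
width: 0.0856
```

Run:
```python
from h import *
s=get_state();im=get_image('wrist');print(s['position'],s['ee_rot'],s['contact_force'])
save(im,'w7.png',s=1.4);np.save('w7.npy',{'im':im,'s':s},allow_pickle=True)
```

```text
[ 0.53348387 -0.07422842  0.21771122] [-0.0065265   0.99192339 -0.12599344  0.01307849] [-0.2851068   0.49184889 -0.15931863]
```

View pics/w7.png

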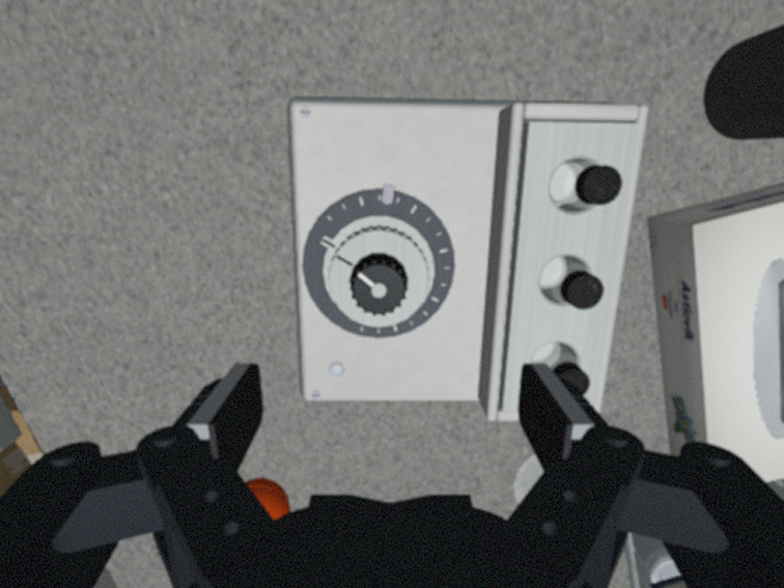

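The vial is in the left well, with its cap at (427,133) px beside the others at (416,206) and (408,271). I'll check its seating and refit the dial.

Run:
```python
from fit import *
d=np.load('w7.npy',allow_pickle=True).item();im,s=d['im'],d['s']
dark=lambda a:a.max(2)<75
C=[blob(im,u/1.4,v/1.4,20,dark) for u,v in((598,186),(582,289))];print([(c[1],c[0].round(1)) for c in C])
B=[back(c[0],.1215,im,s) for c in C];print(np.round(B,4),np.linalg.norm(B[0]-B[1]))
# bezel ellipse fit
a=im['pixels'].astype(int);m=((a.max(2)<125)&(a.max(2)>75)).astype(np.uint8);m[:,:200]*=1
n,l,st,c=cv2.connectedComponentsWithStats(m);i=l[int(262/1.4),int(312/1.4)];print(st[i])
pts=np.argwhere(l==i)[:,::-1].astype(np.float32);e=cv2.fitEllipse(cv2.convexHull(pts.astype(np.int32)).astype(np.float32));print(e)
kn=blob(im,378/1.4,284/1.4,26,lambda a:a.max(2)<90);print(kn)
print('dial from bezel',back(e[0],.061,im,s)*1000,'from knob top',back((378/1.4,290/1.4),.121,im,s)*1000)
```

```text
[(array([  4,   5,  32,  28, 701], dtype=int32), array([426.8, 131.5])), (array([  4,   7,  30,  27, 604], dtype=int32), array([414.8, 206.4]))]
[[ 0.6558 -0.0416  0.1215]
 [ 0.6395 -0.0954  0.1215]] 0.05624172362267501
[ 216  135  108  106 3508]
((269.9510803222656, 187.52157592773438), (105.1501693725586, 107.43074035644531), 91.4747543334961)
(array([270.62510748, 201.44024076]), array([   6,    4,   41,   43, 1163], dtype=int32))
dial from bezel [531.8794642 -64.5419463  61.       ] from knob top [531.23990556 -67.38350503 121.        ]
```

play_rows(
  series=[
    {"dx": -1,"dy": 4,"dz": 0,"turn": 0,"fingers": -1},
    {"dx": -1,"dy": 4,"dz": -5,"turn": 0,"fingers": -1},
    {"dx": 0,"dy": 0,"dz": -15,"turn": 0,"fingers": -1},
    {"dx": 0,"dy": 0,"dz": -15,"turn": 0,"fingers": -1},
    {"dx": 0,"dy": 0,"dz": -15,"turn": 0,"fingers": -1},
    {"dx": 0,"dy": 0,"dz": -10,"turn": 0,"fingers": -1},
    {"dx": 0,"dy": 0,"dz": 0,"turn": 0,"fingers": -1},
    {"dx": 0,"dy": 0,"dz": 0,"turn": 0,"fingers": -1},
  ],
)

```text
clock: 13.23
position: [0.5363, -0.062, 0.1531]
ee_rot: [-0.007, 0.992, -0.124, 0.014]
contact_force: [0.4, 0.7, 1.1]
width: 0.0853
```

play_rows(
  series=[
    {"dx": -3,"dy": -2,"dz": 0,"turn": 0,"fingers": -1},
    {"dx": -1.5,"dy": -1,"dz": -8,"turn": 0,"fingers": -1},
    {"dx": -0.5,"dy": 0,"dz": -10,"turn": 0,"fingers": -1},
    {"dx": -0.5,"dy": 0,"dz": -10,"turn": 0,"fingers": -1},
    {"dx": -0.5,"dy": 0,"dz": -10,"turn": 0,"fingers": -1},
    {"dx": -0.5,"dy": 0,"dz": -10,"turn": 0,"fingers": -1},
    {"dx": 0,"dy": 0,"dz": 0,"turn": 0,"fingers": -1},
    {"dx": 0,"dy": 0,"dz": 0,"turn": 0,"fingers": -1},
  ],
)

```text
clock: 13.9
position: [0.531, -0.0653, 0.1032]
ee_rot: [-0.007, 0.992, -0.124, 0.017]
contact_force: [0.8, -0.1, -0.1]
width: 0.0851
```

play_rows(
  series=[
    {"dx": 0,"dy": 0,"dz": -6,"turn": 0,"fingers": -1},
    {"dx": -0.3,"dy": 0,"dz": -4,"turn": 0,"fingers": -0.8},
    {"dx": 0,"dy": 0,"dz": 0,"turn": 0,"fingers": -0.6},
    {"dx": 0,"dy": 0,"dz": 0,"turn": 0,"fingers": -0.53},
    {"dx": 0,"dy": 0,"dz": 0,"turn": 0,"fingers": -0.53},
    {"dx": 0,"dy": 0,"dz": 0,"turn": 0,"fingers": -0.53},
  ],
  squeeze=20,
)

```text
clock: 14.4
position: [0.532, -0.0658, 0.0937]
ee_rot: [-0.007, 0.992, -0.124, 0.019]
contact_force: [0.3, -0.1, -0.4]
width: 0.065
```

Run:
```python
from fit import *
s=get_state();im=get_image('wrist');print(s['position'],s['ee_rot'],s['contact_force'],s['width'])
print('ring top centre px',proj([[.5315,-.0655,.099],[.5315,-.0655,.121]],im,s))
save(im,'w8.png',(130,120,430,345),2.6)
```

```text
[ 0.53195536 -0.06581037  0.09372241] [-0.00689585  0.99208157 -0.12397767  0.01887174] [ 0.29007783 -0.05714648 -0.42954365] 0.0650222882968153
ring top centre px [[277.3841145  278.65884777]
 [279.27367004 306.16719192]]
```

View pics/w8.png

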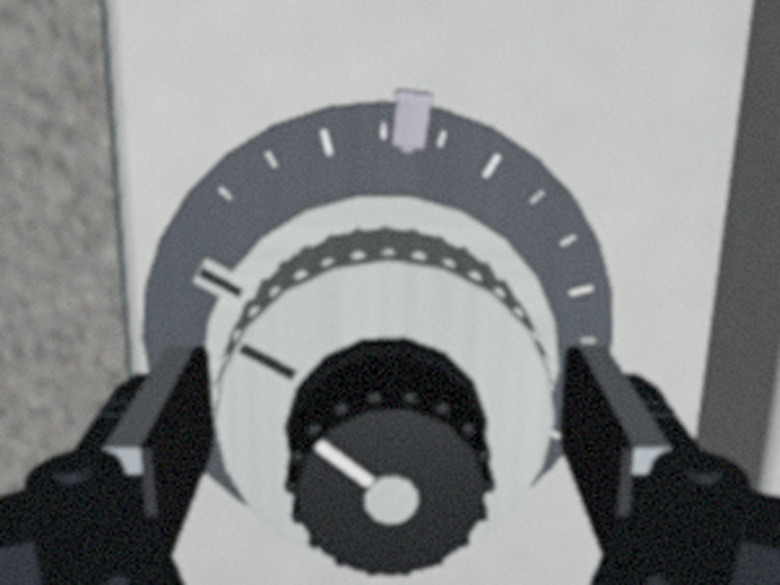

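The pads straddle the ring evenly. In this crop the rider tip is at (407,150), between the ticks at (383,130) and (441,138), so the nearest click is a close call. I'll measure it properly against the ticks.

Run:
```python
from fit import *
s=get_state();im=get_image('wrist')
a=im['pixels'].astype(int);sub=a[150:300,180:370];br=sub.min(2)
# ticks: approx positions from crop
tk=[(222,193,135),(270,158,120),(325,140,105),(383,130,90),(441,138,75),(492,165,60),(537,197,45),(568,240,30),(580,290,15)]
P=[];A=[]
for u,v,ang in tk:
    u=u/2.6+130;v=v/2.6+120
    w=a[int(v)-6:int(v)+8,int(u)-6:int(u)+8].min(2).astype(float);w=np.clip(w-125,0,None)
    if ang in(90,): w[:,11:]=0
    if ang==75: w[:,:3]=0
    yy,xx=np.mgrid[0:14,0:14];P.append([(w*xx).sum()/w.sum()+int(u)-6,(w*yy).sum()/w.sum()+int(v)-6]);A.append(ang)
P=np.array(P);A=np.radians(A);X=np.array([back(p,.061,im,s)[:2] for p in P])*1000
f=lambda x:(X-np.c_[x[0]+x[2]*np.cos(A+x[3]),x[1]+x[2]*np.sin(A+x[3])]).ravel()
r=least_squares(f,[531,-66,46,-.27],loss='soft_l1');x=r.x;print(x,np.degrees(x[3]));print(f(x).reshape(-1,2).round(1).tolist())
for n,(u,v),z in(('tip',(407,151),.062),('mid',(411,122),.0645),('out',(414,92),.0645)):
    b=back((u/2.6+130,v/2.6+120),z,im,s)[:2]*1000-x[:2];print(n,np.hypot(*b),np.degrees(np.arctan2(b[1],b[0])-x[3]))
for n,(u,v) in(('ptip',(200,270)),('pin',(240,292))):
    b=back((u/2.6+130,v/2.6+120),.0765,im,s)[:2]*1000-x[:2];print(n,np.hypot(*b),np.degrees(np.arctan2(b[1],b[0])-x[3]))
```

```text
[ 5.31050247e+02 -6.76402769e+01  4.60505930e+01 -2.71696655e-01] -15.567071619994051
[[-0.2, 0.1], [-0.1, 0.1], [-0.0, -0.8], [0.4, 0.0], [0.3, 0.4], [-0.4, -0.4], [0.2, 0.1], [0.5, 0.2], [-0.5, 0.1]]
tip 42.41572950550884 83.00394140245933
mid 48.77145971941187 83.364754157942
out 54.78030114916302 83.65529309916768
ptip 40.943066777814295 149.73959043575013
pin 32.13154782587657 149.7710309655594
```

The ticks fit well: pointer at 149.8°, rider at 83.2°. The rider is therefore 66.8° from the start, which makes the nearest click 60° clockwise (pointer at 90°). I'll close on the ring gently.

play_rows(
  series=[
    {"dx": -0.5,"dy": -1,"dz": 0,"turn": 0,"fingers": -0.5},
    {"dx": 0,"dy": 0,"dz": 0,"turn": 0,"fingers": -0.45},
    {"dx": 0,"dy": 0,"dz": 0,"turn": 0,"fingers": -0.3},
    {"dx": 0,"dy": 0,"dz": 0,"turn": 0,"fingers": -0.2},
    {"dx": 0,"dy": 0,"dz": 0,"turn": 0,"fingers": -0.2},
    {"dx": 0,"dy": 0,"dz": 0,"turn": 0,"fingers": -0.2},
    {"dx": 0,"dy": 0,"dz": 0,"turn": 0,"fingers": -0.2},
  ],
  squeeze=20,
)

```text
clock: 15.08
position: [0.5312, -0.0668, 0.0945]
ee_rot: [-0.007, 0.992, -0.124, 0.019]
contact_force: [-0.8, 1.0, 1.6]
width: 0.0591
```

play_rows(
  series=[
    {"dx": 0,"dy": 0,"dz": -0.7,"turn": 0,"fingers": -0.1},
    {"dx": 0,"dy": 0,"dz": -0.7,"turn": 0,"fingers": -0.1},
  ],
  squeeze=30,
)

```text
clock: 15.25
position: [0.5313, -0.0668, 0.0941]
ee_rot: [-0.007, 0.992, -0.124, 0.019]
contact_force: [-1.7, -0.5, 6.6]
width: 0.0587
```

Run:
```python
from h import *
for i in range(3):
    s=get_state();print(s['position']*1000,s['contact_force'].round(2),s['moment'].round(3))
    if i<2:get_image('wrist')
```

```text
[531.2716544  -66.75927126  94.07075396] [-1.72 -0.48  6.62] [ 0.063  0.399 -0.019]
[531.26195297 -66.73110671  94.09114869] [-1.32  0.58  6.07] [ 0.095  0.315 -0.022]
[531.26966906 -66.74387522  94.18125103] [-2.37  1.18  6.07] [ 0.06   0.295 -0.003]
```

play_rows(
  series=[
    {"dx": 0,"dy": 0,"dz": -1.1,"turn": 0,"fingers": -0.1},
    {"dx": 0,"dy": 0,"dz": -1.1,"turn": 0,"fingers": -0.1},
    {"dx": 0,"dy": 0,"dz": -1.1,"turn": 0,"fingers": -0.1},
  ],
)

```text
clock: 15.6
position: [0.5313, -0.0667, 0.0929]
ee_rot: [-0.007, 0.992, -0.124, 0.02]
contact_force: [-2.6, 0.7, 6.1]
width: 0.0587
```

play_rows(
  series=[
    {"dx": 0,"dy": 0,"dz": -1.1,"turn": 0,"fingers": -0.1},
    {"dx": 0,"dy": 0,"dz": -1.1,"turn": 0,"fingers": -0.1},
    {"dx": 0,"dy": 0,"dz": -1.1,"turn": 0,"fingers": -0.1},
  ],
)

```text
clock: 15.85
position: [0.5312, -0.0667, 0.0917]
ee_rot: [-0.007, 0.992, -0.124, 0.02]
contact_force: [-1.9, 0.6, 6.1]
width: 0.0587
```

play_rows(
  series=[
    {"dx": 0,"dy": 0,"dz": -1.1,"turn": 0,"fingers": -0.1},
    {"dx": 0,"dy": 0,"dz": -1.1,"turn": 0,"fingers": -0.1},
  ],
)

```text
clock: 16.02
position: [0.5312, -0.0667, 0.0909]
ee_rot: [-0.007, 0.992, -0.124, 0.02]
contact_force: [-1.7, 0.1, 6.3]
width: 0.0584
```

play_rows(
  series=[
    {"dx": 0,"dy": 0,"dz": -1.1,"turn": 0,"fingers": -0.1},
    {"dx": 0,"dy": 0,"dz": -1.1,"turn": 0,"fingers": -0.1},
  ],
)

```text
clock: 16.18
position: [0.5312, -0.0667, 0.0901]
ee_rot: [-0.007, 0.992, -0.124, 0.021]
contact_force: [-1.7, 0.7, 7.1]
width: 0.0587
```

play_rows(
  series=[
    {"dx": 0,"dy": 0,"dz": -1.1,"turn": 0,"fingers": -0.1},
    {"dx": 0,"dy": 0,"dz": -1.1,"turn": 0,"fingers": -0.1},
  ],
)

```text
clock: 16.35
position: [0.5312, -0.0667, 0.0894]
ee_rot: [-0.006, 0.992, -0.124, 0.021]
contact_force: [-1.3, 0.7, 7.0]
width: 0.0583
```

play_rows(
  series=[
    {"dx": 0,"dy": 0,"dz": -1.1,"turn": 0,"fingers": -0.1},
    {"dx": 0,"dy": 0,"dz": -1.1,"turn": 0,"fingers": -0.1},
  ],
)

```text
clock: 16.52
position: [0.5312, -0.0667, 0.0887]
ee_rot: [-0.006, 0.992, -0.124, 0.021]
contact_force: [-1.9, 0.9, 6.6]
width: 0.0586
```

play_rows(
  series=[
    {"dx": 0,"dy": 0,"dz": -1.1,"turn": 0,"fingers": -0.1},
    {"dx": 0,"dy": 0,"dz": -1.1,"turn": 0,"fingers": -0.1},
  ],
)

```text
clock: 16.68
position: [0.5311, -0.0667, 0.088]
ee_rot: [-0.006, 0.992, -0.124, 0.022]
contact_force: [-1.9, 0.1, 6.8]
width: 0.0585
```

play_rows(
  series=[
    {"dx": 0,"dy": 0,"dz": -1.1,"turn": 0,"fingers": -0.1},
    {"dx": 0,"dy": 0,"dz": -1.1,"turn": 0,"fingers": -0.1},
  ],
)

```text
clock: 16.85
position: [0.5311, -0.0667, 0.0873]
ee_rot: [-0.006, 0.992, -0.124, 0.022]
contact_force: [-1.6, 0.6, 6.9]
width: 0.0585
```

play_rows(
  series=[
    {"dx": 0,"dy": 0,"dz": -1.1,"turn": 0,"fingers": -0.1},
    {"dx": 0,"dy": 0,"dz": -1.1,"turn": 0,"fingers": -0.1},
  ],
)

```text
clock: 17.02
position: [0.5311, -0.0667, 0.0867]
ee_rot: [-0.006, 0.992, -0.124, 0.022]
contact_force: [-1.7, 0.8, 7.0]
width: 0.0588
```

play_rows(
  series=[
    {"dx": 0,"dy": 0,"dz": -1.1,"turn": 0,"fingers": -0.1},
    {"dx": 0,"dy": 0,"dz": -1.1,"turn": 0,"fingers": -0.1},
  ],
)

```text
clock: 17.18
position: [0.5311, -0.0667, 0.0861]
ee_rot: [-0.006, 0.992, -0.124, 0.022]
contact_force: [-3.3, 0.2, 6.5]
width: 0.0586
```

play_rows(
  series=[
    {"dx": 0,"dy": 0,"dz": -1.1,"turn": 0,"fingers": -0.1},
    {"dx": 0,"dy": 0,"dz": -1.1,"turn": 0,"fingers": -0.1},
  ],
)

```text
clock: 17.35
position: [0.5311, -0.0667, 0.0855]
ee_rot: [-0.006, 0.992, -0.124, 0.023]
contact_force: [-1.2, 0.1, 7.3]
width: 0.0586
```

play_rows(
  series=[
    {"dx": 0,"dy": 0,"dz": -1.1,"turn": 0,"fingers": -0.1},
    {"dx": 0,"dy": 0,"dz": -1.1,"turn": 0,"fingers": -0.1},
  ],
)

```text
clock: 17.52
position: [0.5311, -0.0667, 0.085]
ee_rot: [-0.006, 0.992, -0.124, 0.023]
contact_force: [-1.9, 0.3, 6.9]
width: 0.0589
```

play_rows(
  series=[
    {"dx": 0,"dy": 0,"dz": -1.1,"turn": 0,"fingers": -0.1},
    {"dx": 0,"dy": 0,"dz": -1.1,"turn": 0,"fingers": -0.1},
  ],
)

```text
clock: 17.68
position: [0.5311, -0.0667, 0.0845]
ee_rot: [-0.006, 0.992, -0.124, 0.023]
contact_force: [-2.4, 0.6, 8.3]
width: 0.0587
```

play_rows(
  series=[
    {"dx": 0,"dy": 0,"dz": -1.1,"turn": 0,"fingers": -0.1},
    {"dx": 0,"dy": 0,"dz": -1.1,"turn": 0,"fingers": -0.1},
  ],
)

```text
clock: 17.85
position: [0.531, -0.0667, 0.0843]
ee_rot: [-0.006, 0.992, -0.124, 0.024]
contact_force: [-2.7, 0.2, 10.1]
width: 0.0584
```

Run:
```python
from h import *
s=get_state();im=get_image('wrist');print(s['position']*1000,s['contact_force'].round(2),s['moment'].round(3))
np.save('w9.npy',{'im':im,'s':s},allow_pickle=True);save(im,'w9.png',(130,120,430,345),2.6)
```

```text
[531.03948213 -66.66832905  84.32306364] [-2.69  0.19 10.05] [ 0.13   0.645 -0.003]
```

View pics/w9.png

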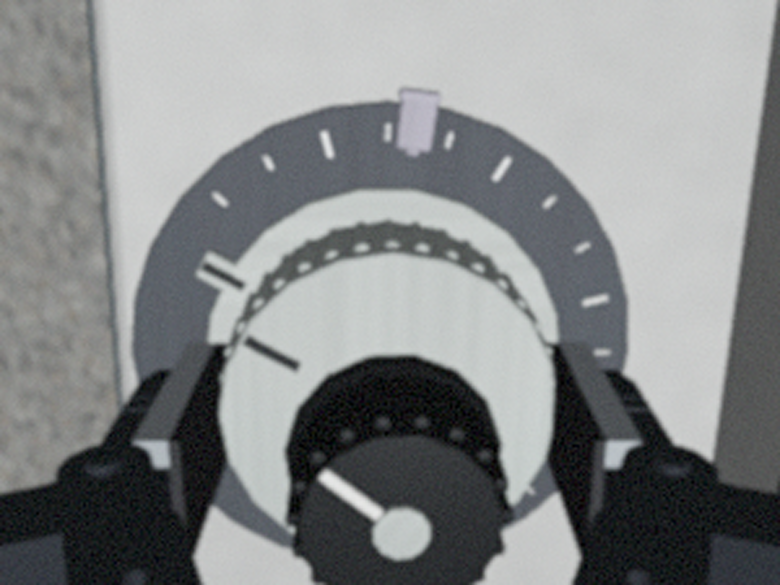

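The ring is down on its stop (10.1 N, about 2.5 N above the spring), and the knob mark is unmoved. I'll ease up 0.5 mm before turning.

play_rows(
  series=[
    {"dx": 0,"dy": 0,"dz": -0.4,"turn": 0,"fingers": -0.1},
    {"dx": 0,"dy": 0,"dz": -0.85,"turn": 0,"fingers": -0.1},
  ],
)

```text
clock: 18.07
position: [0.531, -0.0667, 0.085]
ee_rot: [-0.006, 0.992, -0.123, 0.024]
contact_force: [-1.6, 0.5, 7.6]
width: 0.0585
```

play_rows(
  series=[
    {"dx": 0,"dy": 0,"dz": -0.9,"turn": -0.03,"fingers": -0.1},
    {"dx": 0,"dy": 0,"dz": -0.9,"turn": -0.03,"fingers": -0.1},
  ],
)

```text
clock: 18.23
position: [0.531, -0.0666, 0.0849]
ee_rot: [-0.005, 0.988, -0.154, 0.024]
contact_force: [-2.1, 0.7, 6.7]
width: 0.0586
```

Run:
```python
from h import *
s=get_state();q=s['ee_rot'];print(s['position']*1000,s['contact_force'].round(2),s['moment'].round(3),2*np.degrees(np.arctan2(q[2],q[1])))
```

```text
[530.9576732  -66.64467824  84.9106144 ] [-2.14  0.71  6.71] [0.202 0.536 0.082] -17.72040728652691
```

It turned 3.5° with only 0.08 N m, so the ring is free. I'll continue.

play_rows(
  series=[
    {"dx": 0,"dy": 0,"dz": -0.9,"turn": -0.05,"fingers": -0.1},
    {"dx": 0,"dy": 0,"dz": -0.9,"turn": -0.05,"fingers": -0.1},
    {"dx": 0,"dy": 0,"dz": -0.9,"turn": -0.05,"fingers": -0.1},
  ],
)

```text
clock: 18.48
position: [0.531, -0.0666, 0.0848]
ee_rot: [-0.003, 0.973, -0.231, 0.025]
contact_force: [-1.3, 0.3, 6.0]
width: 0.0584
```

play_rows(
  series=[
    {"dx": 0,"dy": 0,"dz": -0.87,"turn": -0.05,"fingers": -0.1},
    {"dx": 0,"dy": 0,"dz": -0.87,"turn": -0.05,"fingers": -0.1},
    {"dx": 0,"dy": 0,"dz": -0.87,"turn": -0.05,"fingers": -0.1},
    {"dx": 0,"dy": 0,"dz": -0.87,"turn": -0.05,"fingers": -0.1},
  ],
)

```text
clock: 18.82
position: [0.531, -0.0665, 0.0847]
ee_rot: [-0.001, 0.943, -0.331, 0.026]
contact_force: [-1.8, 1.1, 6.9]
width: 0.0584
```

play_rows(
  series=[
    {"dx": 0,"dy": 0,"dz": -0.8,"turn": -0.05,"fingers": -0.1},
    {"dx": 0,"dy": 0,"dz": -0.8,"turn": -0.05,"fingers": -0.1},
    {"dx": 0,"dy": 0,"dz": -0.8,"turn": -0.05,"fingers": -0.1},
    {"dx": 0,"dy": 0,"dz": -0.8,"turn": -0.05,"fingers": -0.1},
  ],
)

```text
clock: 19.15
position: [0.531, -0.0664, 0.0849]
ee_rot: [0.002, 0.903, -0.428, 0.026]
contact_force: [-1.9, 0.4, 7.4]
width: 0.0588
```

Run:
```python
from h import *
s=get_state();q=s['ee_rot'];print(s['position']*1000,s['contact_force'].round(2),s['moment'].round(3),2*np.degrees(np.arctan2(q[2],q[1])))
```

```text
[531.0336209  -66.35980902  84.87833251] [-1.92  0.45  7.44] [0.288 0.5   0.044] -50.69471593214905
```

play_rows(
  series=[
    {"dx": 0,"dy": 0,"dz": -0.84,"turn": -0.05,"fingers": -0.1},
    {"dx": 0,"dy": 0,"dz": -0.84,"turn": -0.05,"fingers": -0.1},
    {"dx": 0,"dy": 0,"dz": -0.84,"turn": -0.05,"fingers": -0.1},
    {"dx": 0,"dy": 0,"dz": -0.84,"turn": -0.05,"fingers": -0.1},
  ],
)

```text
clock: 19.48
position: [0.5311, -0.0663, 0.085]
ee_rot: [0.005, 0.854, -0.52, 0.027]
contact_force: [-2.6, 0.7, 7.9]
width: 0.0587
```

play_rows(
  series=[
    {"dx": 0,"dy": 0,"dz": -0.84,"turn": -0.05,"fingers": -0.1},
    {"dx": 0,"dy": 0,"dz": -0.84,"turn": -0.05,"fingers": -0.1},
    {"dx": 0,"dy": 0,"dz": -0.84,"turn": -0.05,"fingers": -0.1},
  ],
)

```text
clock: 19.73
position: [0.5312, -0.0662, 0.085]
ee_rot: [0.006, 0.81, -0.586, 0.027]
contact_force: [-1.8, -0.0, 8.1]
width: 0.0588
```

Run:
```python
from fit import *
s=get_state();im=get_image('wrist');q=s['ee_rot'];print(s['position']*1000,s['contact_force'].round(2),s['moment'].round(3),2*np.degrees(np.arctan2(q[2],q[1])))
np.save('w10.npy',{'im':im,'s':s},allow_pickle=True);save(im,'w10.png',(130,120,430,345),2.6)
```

```text
[531.2137816  -66.22400606  84.97752179] [-1.77 -0.03  8.12] [ 0.342  0.486 -0.009] -71.7537932454941
```

```bash
cat > slip.py <<'E'
from fit import *
def slip(f,r=9):
    d9=np.load('w9.npy',allow_pickle=True).item();d=np.load(f,allow_pickle=True).item()
    for (u,v) in((212,224),(234,255)):
        t=d9['im']['pixels'][v-r:v+r,u-r:u+r];S=24
        m=cv2.matchTemplate(d['im']['pixels'][v-r-S:v+r+S,u-r-S:u+r+S],t,cv2.TM_CCOEFF_NORMED)
        _,mx,_,l=cv2.minMaxLoc(m);print('match',mx,np.array(l)-S)
E
python3 - <<'E'
from slip import *
slip('w10.npy')
E
```

```text
match 0.9661276936531067 [1 1]
match 0.9930418133735657 [2 1]
```

play_rows(
  series=[
    {"dx": 0,"dy": 0,"dz": -0.84,"turn": -0.03,"fingers": -0.1},
    {"dx": 0,"dy": 0,"dz": -0.84,"turn": -0.012,"fingers": -0.1},
    {"dx": 0,"dy": 0,"dz": -0.84,"turn": 0,"fingers": -0.1},
  ],
)

```text
clock: 20.03
position: [0.5312, -0.0662, 0.085]
ee_rot: [0.007, 0.796, -0.604, 0.027]
contact_force: [-2.1, 0.4, 6.0]
width: 0.0585
```

Run:
```python
from slip import *
s=get_state();im=get_image('wrist');q=s['ee_rot'];print(s['position']*1000,s['contact_force'].round(2),s['moment'].round(3),2*np.degrees(np.arctan2(q[2],q[1])))
np.save('w11.npy',{'im':im,'s':s},allow_pickle=True);slip('w11.npy')
d9=np.load('w9.npy',allow_pickle=True).item()
# absolute pointer angle before/after about dial centre (same pixel feature)
c=np.array([531.05,-67.0])
for i,ss,sh in((d9['im'],d9['s'],(0,0)),(im,s,(1,1))):
    b=back((202/2.6+130+sh[0],266/2.6+120+sh[1]),.0659,i,ss)[:2]*1000-c;print(np.hypot(*b),np.degrees(np.arctan2(b[1],b[0]))+15.57)
```

```text
[531.24229112 -66.1842093   85.02455781] [-2.12  0.44  6.  ] [ 0.38   0.475 -0.042] -74.41706471437763
match 0.962081253528595 [1 1]
match 0.9951216578483582 [2 1]
40.40924225141051 151.24269416714907
40.22803842894037 91.18764083679227
```

The pointer turned 60° with no slip. Next I let the ring rise slowly while still guided.

play_rows(
  series=[
    {"dx": 0,"dy": 0,"dz": -0.3,"turn": 0,"fingers": -0.1},
    {"dx": 0,"dy": 0,"dz": -0.3,"turn": 0,"fingers": -0.1},
    {"dx": 0,"dy": 0,"dz": -0.3,"turn": 0,"fingers": -0.1},
  ],
)

```text
clock: 20.33
position: [0.5312, -0.0662, 0.0865]
ee_rot: [0.007, 0.796, -0.605, 0.028]
contact_force: [-2.1, 0.2, 7.1]
width: 0.0588
```

play_rows(
  series=[
    {"dx": 0,"dy": 0,"dz": -0.2,"turn": 0,"fingers": -0.1},
    {"dx": 0,"dy": 0,"dz": -0.2,"turn": 0,"fingers": -0.1},
    {"dx": 0,"dy": 0,"dz": -0.2,"turn": 0,"fingers": -0.1},
  ],
)

```text
clock: 20.58
position: [0.5312, -0.0662, 0.0884]
ee_rot: [0.006, 0.796, -0.605, 0.028]
contact_force: [-2.0, 0.5, 7.0]
width: 0.0586
```

play_rows(
  series=[
    {"dx": 0,"dy": 0,"dz": 0,"turn": 0,"fingers": -0.1},
    {"dx": 0,"dy": 0,"dz": 0,"turn": 0,"fingers": -0.1},
    {"dx": 0,"dy": 0,"dz": 0,"turn": 0,"fingers": -0.1},
    {"dx": 0,"dy": 0,"dz": 0,"turn": 0,"fingers": -0.1},
    {"dx": 0,"dy": 0,"dz": 0,"turn": 0,"fingers": -0.1},
  ],
)

```text
clock: 21.0
position: [0.5312, -0.0661, 0.0923]
ee_rot: [0.006, 0.796, -0.605, 0.028]
contact_force: [-1.8, -0.4, 5.6]
width: 0.059
```

play_rows(
  series=[
    {"dx": 0,"dy": 0,"dz": 0,"turn": 0,"fingers": -0.1},
    {"dx": 0,"dy": 0,"dz": 0,"turn": 0,"fingers": -0.1},
    {"dx": 0,"dy": 0,"dz": 0,"turn": 0,"fingers": -0.1},
  ],
)

```text
clock: 21.25
position: [0.5312, -0.0662, 0.0944]
ee_rot: [0.006, 0.796, -0.605, 0.029]
contact_force: [-1.8, -0.1, 4.9]
width: 0.0585
```

play_rows(
  series=[
    {"dx": 0,"dy": 0,"dz": 0,"turn": 0,"fingers": -0.1},
    {"dx": 0,"dy": 0,"dz": 0,"turn": 0,"fingers": -0.5},
    {"dx": 0,"dy": 0,"dz": 0,"turn": 0,"fingers": -1},
    {"dx": 0,"dy": 0,"dz": 0,"turn": 0,"fingers": -1},
    {"dx": 0,"dy": 0,"dz": 0,"turn": 0,"fingers": -1},
    {"dx": 0,"dy": 0,"dz": 0,"turn": 0,"fingers": -1},
  ],
)

```text
clock: 21.75
position: [0.5316, -0.0663, 0.0941]
ee_rot: [0.005, 0.796, -0.605, 0.029]
contact_force: [0.3, 0.5, -1.2]
width: 0.0853
```

play_rows(
  series=[
    {"dx": 0,"dy": 0,"dz": 8,"turn": 0,"fingers": -1},
    {"dx": 0,"dy": 0,"dz": 15,"turn": 0,"fingers": -1},
    {"dx": 0,"dy": 0,"dz": 20,"turn": 0,"fingers": -1},
    {"dx": 0,"dy": 0,"dz": 20,"turn": 0,"fingers": -1},
    {"dx": 0,"dy": 0,"dz": 20,"turn": 0,"fingers": -1},
    {"dx": 0,"dy": 0,"dz": 20,"turn": 0,"fingers": -1},
    {"dx": 0,"dy": 0,"dz": 10,"turn": 0.1,"fingers": -1},
    {"dx": 0,"dy": 0,"dz": 0,"turn": 0.12,"fingers": -1},
    {"dx": 0,"dy": 0,"dz": 0,"turn": 0.12,"fingers": -1},
    {"dx": 0,"dy": 0,"dz": 0,"turn": 0.12,"fingers": -1},
    {"dx": 0,"dy": 0,"dz": 0,"turn": 0.12,"fingers": -1},
    {"dx": 0,"dy": 0,"dz": 0,"turn": 0.12,"fingers": -1},
    {"dx": 0,"dy": 0,"dz": 0,"turn": 0.12,"fingers": -1},
    {"dx": 0,"dy": 0,"dz": 0,"turn": 0.12,"fingers": -1},
    {"dx": 0,"dy": 0,"dz": 0,"turn": 0.1,"fingers": -1},
    {"dx": 0,"dy": 0,"dz": 0,"turn": 0,"fingers": -1},
    {"dx": 0,"dy": 0,"dz": 0,"turn": 0,"fingers": -1},
    {"dx": 0,"dy": 0,"dz": 0,"turn": 0,"fingers": -1},
  ],
)

```text
clock: 23.25
position: [0.5314, -0.0656, 0.2232]
ee_rot: [-0.01, 0.993, -0.109, 0.033]
contact_force: [-0.6, -0.1, -1.0]
width: 0.0853
```

Run:
```python
from fit import *
s=get_state();im=get_image('wrist');print(s['position'],s['ee_rot'],s['contact_force'])
np.save('w12.npy',{'im':im,'s':s},allow_pickle=True)
yaw=np.radians(-15.57)
c0=np.array([.5312,-.0665])
# bezel-relative unwrapped polar brightness: ring of ticks, pointer
def loc(r,a,z,c): t=np.radians(a)+yaw;return np.array([c[0]+r*np.cos(t),c[1]+r*np.sin(t),z])
g=im['pixels'].min(2)
def samp(r,z,As,c):
    p=proj(np.array([loc(r,a,z,c) for a in As]),im,s).astype(np.float32)
    return cv2.remap(g,p[:,0][None],p[:,1][None],cv2.INTER_LINEAR)[0]
As=np.arange(20,165,1.5)
print('knob centre px',proj([c0[0],c0[1],.121],im,s),'bezel',proj([c0[0],c0[1],.061],im,s))
for r,z in((.046,.061),(.048,.0645),(.0385,.0755),(.0395,.0755),(.034,.077),(.025,.099),(.012,.121)):
    print(r,list(zip(As.astype(int),samp(r,z,As,c0)))[0][0],samp(r,z,As,c0).tolist())
m=masks_of(im,'rider');print([(k['p'],k['xy'],k['region'].sum()) for k in m])
dark=lambda a:a.max(2)<75
for y in(56,0):
    x=[.5776,-.0787,yaw];w=tow(x,(65.5,y))/1000;u=proj([w[0],w[1],.1215],im,s)[0];b,st=blob(im,*u,20,dark);print(y,st,back(b,.1215,im,s))
```

```text
[ 0.53140691 -0.06560755  0.22323487] [-0.01029869  0.99342527 -0.1090991   0.03312935] [-0.59849798 -0.06538792 -0.98530638]
knob centre px [[269.90897436 215.27760236]] bezel [[267.5799109  198.22192701]]
0.046 20 [89, 93, 90, 92, 94, 109, 135, 116, 89, 89, 93, 88, 90, 87, 93, 122, 147, 124, 97, 90, 93, 89, 91, 92, 93, 121, 162, 144, 99, 88, 89, 90, 95, 89, 91, 114, 159, 128, 101, 133, 171, 178, 174, 174, 166, 129, 133, 127, 98, 91, 93, 89, 91, 90, 90, 103, 167, 175, 117, 88, 92, 90, 93, 87, 89, 93, 115, 126, 102, 92, 89, 88, 90, 89, 91, 94, 118, 142, 120, 95, 92, 91, 91, 87, 87, 86, 88, 89, 89, 88, 90, 90, 88, 89, 91, 91, 91]
0.048 20 [89, 92, 87, 89, 92, 90, 98, 100, 93, 90, 92, 90, 90, 89, 87, 90, 108, 111, 96, 91, 90, 92, 92, 89, 91, 90, 108, 116, 95, 91, 92, 94, 89, 95, 88, 88, 99, 101, 88, 119, 166, 176, 174, 176, 169, 132, 100, 99, 93, 88, 91, 87, 88, 87, 87, 94, 121, 119, 93, 90, 92, 89, 90, 90, 90, 88, 94, 91, 92, 93, 90, 90, 90, 89, 92, 91, 98, 96, 92, 91, 87, 86, 87, 88, 87, 89, 86, 90, 93, 85, 88, 90, 88, 89, 87, 89, 90]
0.0385 20 [88, 88, 87, 89, 87, 87, 86, 89, 89, 90
[... 1629 characters left out ...]
190, 189, 190, 189, 192, 192, 192, 191, 192, 190, 189, 190, 191, 190, 190, 190, 190, 192, 192, 190, 189, 189, 189, 191, 191]
0.012 20 [72, 72, 72, 72, 72, 73, 73, 73, 74, 75, 74, 73, 72, 73, 74, 74, 74, 74, 74, 74, 73, 73, 74, 74, 74, 74, 74, 74, 75, 76, 78, 77, 76, 73, 74, 76, 77, 76, 75, 75, 76, 76, 75, 75, 74, 73, 73, 73, 74, 73, 73, 72, 73, 73, 74, 74, 76, 78, 82, 79, 76, 75, 74, 73, 73, 74, 75, 73, 72, 71, 71, 71, 72, 79, 89, 102, 125, 151, 175, 194, 205, 212, 217, 202, 184, 163, 138, 113, 92, 80, 72, 67, 67, 68, 70, 71, 71]
[(0.45, [274.3, 147.1], np.int64(106))]
56 [  6   7  30  26 615] [ 0.6556304  -0.04160431  0.1215    ]
0 [  5   7  28  25 533] [ 0.63934637 -0.09522437  0.1215    ]
```

```bash
python3 -c "
from rig import *
print(sign_off())"
```

```text
the job is handed in; nothing more can be done
None
```

The job is handed in. The vial stands in the left well, and the ring is turned clockwise by four clicks (60°) and appears fully up and locked. The arm was clear above everything, at about 23 s of the 69 s allowed.

**Vial:** its cap is 56 mm from the middle vial's cap at the same assumed height, matching the 56 mm well spacing. That fits a fully seated vial; I saw no sign of it sitting high.

**Pressing:** the ring met its stop at 10.1 N in all, about 2.5 N above the spring. I eased up 0.5 mm before turning. The turning moment about the vertical read at most 0.08 N m.

**Setting:** the last reading puts the pointer at about 89° and the rider at about 83.5°, so the tips should be roughly 5 mm apart (limit 8 mm). An early rough estimate suggested 75°. A fit to the scale ticks gave 66.8°, so I chose the 60° click, which is only slightly nearer than 75°.

**Ring height:** I judged this from force, not from a picture. The spring kept pushing until the ring was back at its starting height, then eased off.

**Not fully checked:**
- The picture limit was reached before the last steps, so the final checks are numeric.
- I saw the inner knob's mark unmoved with the ring pressed, but did not compare it with the start after the turn.
- I did not re-measure the bystanders; no unexpected force showed in the readings.
- The held vial looked tilted by up to about 0.07 rad in the pictures, but it went in without resistance.

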